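# Pack the fitter's case in layers

## Robot

A 6-joint arm with a two-finger parallel gripper is mounted at the origin on the work surface. World frame = base frame: x ahead of the robot, y to its left, z up, the work surface at z = 0. Lengths are in m, angles in rad, forces in N, time in s.
With the tool pointing down it reaches from about 0.25 to 0.85 m from the base axis. Payload 12.5 kg.
Tool frame: the origin (TCP) lies midway between the tips of the shut fingers; the grasp point (between the pads) lies 19 mm behind it; z points along the fingers, y is the direction in which the jaws open and shut (so a half turn about z gives the same grasp; the last joint's range is limited). The gripper opens to 93 mm and grips with 3 to 60 N. Pads are 15 mm wide; open, the fingers measure 128 mm over their backs; the gripper's body (75 mm by 188 mm) begins 65 mm behind the grasp point.
Start: joints at [1.152, 0.351, 1.652, -0, 1.139, -0.085], TCP at [0.18, 0.52, 0.219] pointing down, gripper open.
Joint ranges: [-2.75, 2.75], [-0.79, 2.1], [0.01, 2.65], [-1.57, 4.71], [0.07, 3.14], [-2.87, 2.87]. Speed limits (rad/s): [2.22, 2.22, 2.79, 3.14, 3.14, 3.14].

## Interface

Orientations are given as a unit quaternion [x, y, z, w].
In Python, from station import robot gives the robot as it stands. The module is installed in compiled form; this text tells all that it offers.
- The arm moves only by the tool drive_tool, never from a script. Its argument "deltas" is a list that holds one entry, the list of rows, each a list of 7 numbers: the shift along the world's x, y, z in m, then the turn, a rotation vector about the world's x, y, z in rad, then the opening in per cent of the stroke, from 0 (shut) to 100 (fully open). A call has 1 to 8 rows; each row shifts and turns the commanded pose from where the row before left it; what a row does not reach is not made up. A row lasts 1/10 s, in which the tool goes at most 50 mm and 8.59 degrees, less where a joint would pass 70% of its speed; a pose out of reach is approached as far as the arm can. A call with a gripper value outside its range is refused whole. The fingers move at their own pace and stop on an object; "newtons" is the grip in N (left out, the last holds). Time passes only in rows, so rows that do not move let the fingers close. It gives the time, the measured TCP pose, the force and the opening at its end, in the units of the state.
- robot.get_obs(): the state, without advancing time (a new reading comes with each control period).
- robot.snapshot(name): name is "scene" or "top" or "wrist"; returns the picture (400x640x3 uint8, red, green, blue); there is no depth.
- robot.camera_params(name): a dict with "fx", "fy", "cx", "cy" (pixels), "R" (3x3) and "t" (3): a world point X has camera coordinates R X + t. Camera axes: x right, y down, z forward; pixel columns grow to the right and rows downward; lengths in m; the calibration is good to about 2 mm. A picture is of the moment at which its call begins: read the wrist's pose just before it. camera_params takes no time and is no camera call; for the wrist camera it gives the pose at the moment of the call.
- robot.finish_job(): hands the job in, once; it reports no verdict.
Trained networks look in the newest picture that a camera, given by its name, has taken for a name from the list of things; names that differ only in an ending like _2 or _b are one class to them, and where a whole thing is asked for, a point or a joint stands for the part that bears it (a point fixed in the world has none). Each returns a list of dicts, best first, with "confidence" (0 to 1); they miss things now and then, are a little off and sometimes report something else, mostly with a low value. They report only what shows in the picture. A call takes as long as a camera call. They do not tell look-alikes from the thing itself.
- robot.look_for(query, camera): "uv" ([column, row] in pixels, amid what is visible of it).
- robot.trace(query, camera): "pixels" (400x640 bool, what is visible of it) and "uv" ([column, row] in pixels, amid what is visible of it).
- robot.pinpoint(query, camera): "uv" ([column, row] in pixels: a listed point, or the origin of a listed thing).
The state is a dict: "t": time; "q": joint angles; "joint_vel": joint speeds; "effort": joint torques, N m; "tool_pos": TCP position; "tool_rot": TCP orientation; "ft_force": force on the tool from outside, world axes, zero at the start; "wrist_torque": the same for the moment, N m; "gripper_width": opening from 0.0 (shut) to 1.0 (fully open).
Only numpy, scipy, OpenCV 4.12 (cv2) and the standard library are available. Lean on these libraries where they do the work, as an engineer would, in place of code of your own. Each camera call takes 0.05 s, during which the arm holds its last target. There are 200 camera calls.

## Task

Pack the open fitter's case for a lock job: lay the cardboard cartons flat on its bottom, then fit the divider plate level on the shoulders inside the case, grip side up, and stand the round tubs upright on the divider. The divider has been used as a sawing board: before it goes into the case, put every brass offcut lying on it into the scrap bin. Leave the padlock, the screwdriver and the brush where they are.

Things in the scene. Friction and masses are not known exactly. Their poses are not given: they have to be found in the camera images.
- case: The fitter's case: an open black moulded box, outside 156 (x) x 258 (y) x 86 mm high, walls and floor 4 mm, fixed to the bench. Inside 148 x 250 mm at the top. Along both long walls (at +x and -x) runs a solid grey shoulder 14 mm wide and 46 mm above the inner floor (its top 50 mm above the origin), so the bottom of the case is 120 x 250 mm; the divider plate rests on the shoulders, 36 mm below the rim. Origin: centre of its underside, z up, y along its long side.
- divider: Divider plate, loose: flat aluminium plate 138 (x) x 240 (y) x 5 mm, 0.25 kg, with an upright black lift grip in its middle: a block 10 mm thick (x), 40 mm long (y), standing 26 mm above the plate. It fits the case with 5 mm to spare on every side, long side along long side, either way round. At the start it lies flat on the bench, grip up, with the offcuts standing on it. Origin: centre of its underside, z up.
- divider_grip (a point): Centre of the top of the divider's lift grip, 31 mm above the plate's underside.
- bin: Scrap bin: an open square dark steel tin, outside 128 x 128 x 70 mm high, walls and floor 4 mm, fixed to the bench. Origin: centre of its underside.
- padlock: Bystander: a brass padlock standing on the bench, 22 x 46 x 72 mm. Origin: centre of its underside.
- screwdriver: Bystander: a screwdriver lying on the bench beyond the work. Origin: under its middle, x along its length.
- brush: Bystander: a hand brush lying on the bench beyond the work. Origin: under its middle, x along its length.
- carton1: Boxed lock cylinder: a closed cardboard carton 90 (x) x 36 (y) x 36 mm (z), about 0.26 kg, lying on the bench, all three alike; may be absent. Origin: centre of the underside, x along its length.
- carton1_mid (a point): Centre of carton1, 18 mm above its underside.
- tub1: Tub of pins: a closed round white plastic tub with a ribbed white screw lid, 50 mm diameter, 30 mm high, about 0.09 kg, upright on the bench, all three alike; may be absent. Origin: centre of its underside, z up through the lid.
- carton2: Boxed lock cylinder: a closed cardboard carton 90 (x) x 36 (y) x 36 mm (z), about 0.26 kg, lying on the bench, all three alike; may be absent. Origin: centre of the underside, x along its length.
- carton2_mid (a point): Centre of carton2, 18 mm above its underside.
- tub2: Tub of pins: a closed round white plastic tub with a ribbed white screw lid, 50 mm diameter, 30 mm high, about 0.09 kg, upright on the bench, all three alike; may be absent. Origin: centre of its underside, z up through the lid.
- carton3: Boxed lock cylinder: a closed cardboard carton 90 (x) x 36 (y) x 36 mm (z), about 0.26 kg, lying on the bench, all three alike; may be absent. Origin: centre of the underside, x along its length.
- carton3_mid (a point): Centre of carton3, 18 mm above its underside.
- tub3: Tub of pins: a closed round white plastic tub with a ribbed white screw lid, 50 mm diameter, 30 mm high, about 0.09 kg, upright on the bench, all three alike; may be absent. Origin: centre of its underside, z up through the lid.
- offcut1: Offcut: the sawn-off brass end of a profile lock cylinder, about 40 g, standing on its saw cut on the divider plate, 22 mm high (z); seen from above a round barrel of 17 mm diameter with a flat leg 10 mm wide that reaches 24.5 mm from the barrel's axis along -x. May be absent. Origin: on the barrel's axis, at the underside.
- offcut2: Offcut: the sawn-off brass end of a profile lock cylinder, about 40 g, standing on its saw cut on the divider plate, 25 mm high (z); seen from above a round barrel of 17 mm diameter with a flat leg 10 mm wide that reaches 24.5 mm from the barrel's axis along -x. May be absent. Origin: on the barrel's axis, at the underside.
- offcut3: Offcut: the sawn-off brass end of a profile lock cylinder, about 40 g, standing on its saw cut on the divider plate, 28 mm high (z); seen from above a round barrel of 17 mm diameter with a flat leg 10 mm wide that reaches 24.5 mm from the barrel's axis along -x. May be absent. Origin: on the barrel's axis, at the underside.
There are look-alikes about, which are no part of the job. What is shaped like the carton1 but pink, purple or turquoise is not meant.

How it is judged:
On the way, in this order (a step that is already met when the one before it is completed fails the run):
1. every carton lies on the bottom of the case (x of carton1_mid in the frame of case between -0.06 and 0.06 m and y of carton1_mid in the frame of case between -0.125 and 0.125 m and z of carton1_mid in the frame of case between 0.012 and 0.03 m and x of carton2_mid in the frame of case between -0.06 and 0.06 m and y of carton2_mid in the frame of case between -0.125 and 0.125 m and z of carton2_mid in the frame of case between 0.012 and 0.03 m and x of carton3_mid in the frame of case between -0.06 and 0.06 m and y of carton3_mid in the frame of case between -0.125 and 0.125 m and z of carton3_mid in the frame of case between 0.012 and 0.03 m), for 0.2 s.
2. with every offcut in the scrap bin, the divider lies level on the shoulders over the cartons (all of step 1 and x of offcut1 in the frame of bin between -0.063 and 0.063 m and y of offcut1 in the frame of bin between -0.063 and 0.063 m and z of offcut1 in the frame of bin between -0.005 and 0.066 m and x of offcut2 in the frame of bin between -0.063 and 0.063 m and y of offcut2 in the frame of bin between -0.063 and 0.063 m and z of offcut2 in the frame of bin between -0.005 and 0.066 m and x of offcut3 in the frame of bin between -0.063 and 0.063 m and y of offcut3 in the frame of bin between -0.063 and 0.063 m and z of offcut3 in the frame of bin between -0.005 and 0.066 m and z of divider in the frame of case between 0.045 and 0.0545 m and x of divider in the frame of case between -0.012 and 0.012 m and y of divider in the frame of case between -0.012 and 0.012 m and angle between divider's own z axis and vertical below 0.05 rad), for 0.2 s.
At the end, for the whole second after the job is handed in: Every carton lies on the case's bottom (centre under 30 mm above its underside), the divider level on the shoulders (5 mm, 0.05 rad), every tub upright on the divider (5 mm, 0.12 rad), every offcut in the scrap bin, all at rest (all of step 2 and x of tub1 in the frame of case between -0.074 and 0.074 m and y of tub1 in the frame of case between -0.125 and 0.125 m and z of tub1 in the frame of case between 0.05 and 0.061 m and angle between each of tub1, tub2, tub3's own z axis and vertical below 0.12 rad and x of tub2 in the frame of case between -0.074 and 0.074 m and y of tub2 in the frame of case between -0.125 and 0.125 m and z of tub2 in the frame of case between 0.05 and 0.061 m and x of tub3 in the frame of case between -0.074 and 0.074 m and y of tub3 in the frame of case between -0.125 and 0.125 m and z of tub3 in the frame of case between 0.05 and 0.061 m and linear speed of each of divider, carton1, carton2, carton3, tub1, tub2, tub3, offcut1, offcut2, offcut3 below 0.03 m/s); the robot touches nothing.
It fails at once if the padlock is moved by more than 3 cm (distance of padlock from where it was at the start of the episode above 0.03 m).
It fails at once if the screwdriver is moved by more than 3 cm (distance of screwdriver from where it was at the start of the episode above 0.03 m).
It fails at once if the brush is moved by more than 3 cm (distance of brush from where it was at the start of the episode above 0.03 m).
Of carton1, carton2, carton3 only 2 to 3 are there at a start; the rules pass over those that are not, and their reading is None.
Of tub1, tub2, tub3 only 2 to 3 are there at a start; the rules pass over those that are not, and their reading is None.
Of offcut1, offcut2, offcut3 only 2 to 3 are there at a start; the rules pass over those that are not, and their reading is None.
At some moment in a run one of carton1, carton2, carton3, tub1, tub2, tub3, offcut1, offcut2, offcut3 may be knocked a few centimetres aside while the robot is not near it.
It also fails if it takes over 210 s, if anything falls off the work surface, if the arm or the gripper's body presses on something with over 40 N, if the wrist force passes 120 N, or if a joint passes its speed limit or range.

## Working session

There is one attempt and no reset: what is moved stays moved. The work goes in short steps, Python scripts to look and compute and a tool call to move; the robot and the scene stay as the last step left them, time stands still between calls to the robot, and variables do not carry over. Pictures are saved under pics/ and viewed, about 12 in all and at most 16, crops included, and the job is handed in when it is done.

Besides the shell and the picture viewer there is one more tool, called after "Emit:" as a command line: name --argument value ..., lists and objects as JSON in quotes. drive_tool: Moves the arm, as the interface text tells. Its arguments: {"type":"object","properties":{"deltas":{"type":"array"},"newtons":{"type":"number"}},"required":["deltas"]}

```bash
mkdir -p pics; cat > h.py <<'E'
import numpy as np, cv2
from station import robot
def P(c):
    p=robot.camera_params(c); return p,np.array(p["R"]),np.array(p["t"])
def ray(c,uv,z):
    p,R,t=P(c); d=R.T@np.array([(uv[0]-p["cx"])/p["fx"],(uv[1]-p["cy"])/p["fy"],1]); o=-R.T@t
    return o+d*(z-o[2])/d[2]
def proj(c,X):
    p,R,t=P(c); x=R@np.array(X)+t; return np.array([p["fx"]*x[0]/x[2]+p["cx"],p["fy"]*x[1]/x[2]+p["cy"]])
def snap(c,name=None):
    im=robot.snapshot(c)
    if name: cv2.imwrite("pics/"+name+".png",im[:,:,::-1])
    return im
E
python3 - <<'E'
from h import *
o=robot.get_obs(); print(o["t"],o["tool_pos"],o["tool_rot"])
a=snap("top","top0"); b=snap("scene","scene0")
for c in("top","scene"):
    p,R,t=P(c); print(c,-R.T@t,p["fx"],R[2])
for q in ["case","divider","divider_grip","bin","padlock","screwdriver","brush","carton1","tub1","offcut1"]:
    print(q,[(np.round(d["uv"]).tolist(),round(d["confidence"],2),np.round(ray("top",d["uv"],0),3)[:2].tolist()) for d in robot.pinpoint(q,"top")])
E
```

```text
0.0 [0.18003905 0.51933194 0.21810912] [ 1.66125282e-01  9.86104489e-01 -5.57025709e-04 -1.29760310e-04]
top [ 0.37961478 -0.03134025  1.14379209] 424.96235384803805 [ 0.09117228  0.01082698 -0.99577628]
scene [ 1.71874011 -0.4914217   0.90430024] 478.01664258092336 [-0.78989964  0.29690321 -0.53656969]
case [([376.0, 148.0], 0.77, [0.62, -0.171])]
divider [([256.0, 141.0], 0.65, [0.645, 0.155]), ([243.0, 227.0], 0.57, [0.409, 0.189])]
divider_grip [([253.0, 140.0], 0.61, [0.646, 0.164])]
bin [([146.0, 199.0], 0.64, [0.486, 0.454])]
padlock [([479.0, 202.0], 0.48, [0.471, -0.447])]
screwdriver [([353.0, 91.0], 0.53, [0.782, -0.112])]
brush [([275.0, 98.0], 0.97, [0.766, 0.103])]
carton1 [([421.0, 240.0], 0.77, [0.372, -0.288]), ([460.0, 111.0], 0.7, [0.722, -0.404]), ([247.0, 224.0], 0.67, [0.416, 0.178]), ([491.0, 235.0], 0.67, [0.383, -0.474]), ([377.0, 222.0], 0.62, [0.419, -0.172]), ([432.0, 317.0], 0.57, [0.169, -0.311]), ([467.0, 153.0], 0.55, [0.605, -0.42])]
tub1 [([202.0, 242.0], 0.66, [0.37, 0.299]), ([340.0, 220.0], 0.63, [0.426, -0.072]), ([296.0, 220.0], 0.55, [0.427, 0.047])]
offcut1 [([251.0, 162.0], 0.65, [0.586, 0.169]), ([221.0, 141.0], 0.62, [0.645, 0.251]), ([252.0, 140.0], 0.21, [0.647, 0.165])]
```

```bash
python3 - <<'E'
import cv2
a=cv2.imread("pics/top0.png"); cv2.imwrite("pics/top0c.png",cv2.resize(a[60:360,110:530],None,fx=1.9,fy=1.9,interpolation=cv2.INTER_CUBIC))
E
```

```text
(no output)
```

View pics/top0c.png

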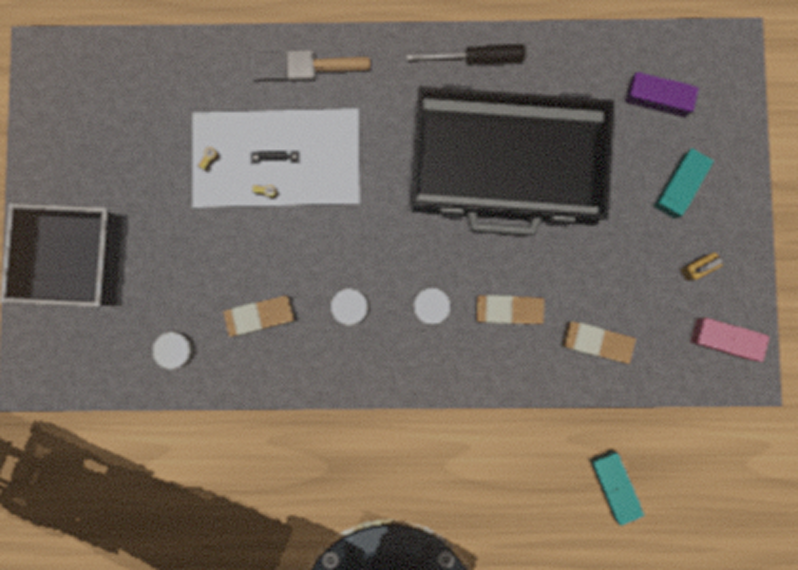

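View pics/scene0.png

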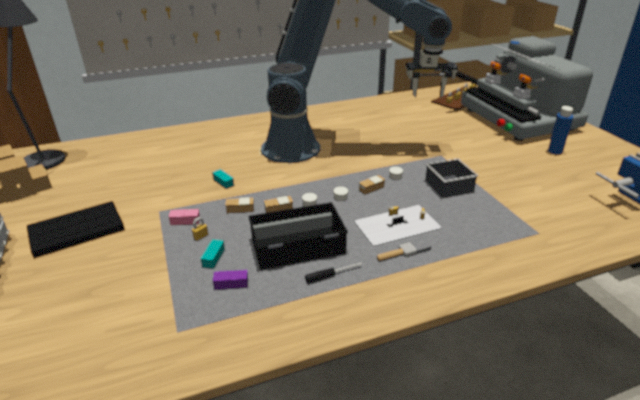

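```bash
cat >> h.py <<'E'
from scipy.optimize import minimize
def box(a,b,h,z0=0): return np.array([[sx*a/2,sy*b/2,z] for sx in(-1,1) for sy in(-1,1) for z in(z0,z0+h)])
def cyl(r,h,z0=0): return np.array([[r*np.cos(t),r*np.sin(t),z] for t in np.linspace(0,6.28,40) for z in(z0,z0+h)])
BR=np.vstack([cyl(.0085,1),[[-.0245,s*.005,z] for s in(-1,1) for z in(0,1)]])
def off(h,z0=.005): M=BR.copy(); M[:,2]=M[:,2]*h+z0; return M
def fit(c,mask,M,x0,yaws=(0,),S=4):
    "best x,y,yaw of the model points M whose hull covers the mask"
    p,R,t=P(c); m=cv2.resize(mask.astype(np.uint8),None,fx=S,fy=S,interpolation=cv2.INTER_LINEAR)>0
    def cost(v):
        cy,sy=np.cos(v[2]),np.sin(v[2]); X=np.c_[M[:,0]*cy-M[:,1]*sy+v[0],M[:,0]*sy+M[:,1]*cy+v[1],M[:,2]]@R.T+t
        uv=np.c_[p["fx"]*X[:,0]/X[:,2]+p["cx"],p["fy"]*X[:,1]/X[:,2]+p["cy"]]
        h=cv2.convexHull(((uv+.5)*S*16).astype(np.int32)); r=np.zeros(m.shape,np.uint8); cv2.fillConvexPoly(r,h,1,shift=4)
        r=r>0; return 1-(r&m).sum()/(r|m).sum()
    best=min((minimize(cost,[x0[0],x0[1],y],method="Nelder-Mead",options=dict(initial_simplex=[[x0[0],x0[1],y],[x0[0]+.01,x0[1],y],[x0[0],x0[1]+.01,y],[x0[0],x0[1],y+.2]],maxiter=90)) for y in yaws),key=lambda r:r.fun)
    return np.round(best.x,4).tolist(),round(1-best.fun,3)
E
python3 - <<'E'
from h import *
snap("top")
Q={"case":(box(.156,.258,.086),(0,)),"divider":(box(.138,.24,.005),(0,)),"bin":(box(.128,.128,.07),(0,)),
"carton1":(box(.09,.036,.036),(0,.8,1.57,2.4)),"tub1":(cyl(.025,.03),(0,)),"offcut1":(off(.025),(0,1,2,3,4,5)),"padlock":(box(.022,.046,.072),(0,.8,1.57,2.4)),}
for q,(M,ys) in Q.items():
    for d in robot.trace(q,"top"):
        if d["confidence"]<.3: continue
        z=M[:,2].max()/2; print(q,np.round(d["uv"]).tolist(),round(d["confidence"],2),*fit("top",d["pixels"],M,ray("top",d["uv"],z),ys))
E
```

```text
case [377.0, 142.0] 0.62 [0.6274, -0.1726, -0.0832] 0.916
divider [260.0, 142.0] 0.61 [0.6397, 0.1575, 0.0162] 0.928
bin [142.0, 194.0] 0.61 [0.4963, 0.4456, -0.0597] 0.969
carton1 [245.0, 224.0] 0.95 [0.4115, 0.1752, 1.8033] 0.897
carton1 [494.0, 238.0] 0.95 [0.3763, -0.4722, 1.3048] 0.915
carton1 [377.0, 223.0] 0.87 [0.4185, -0.172, 1.5557] 0.935
carton1 [420.0, 241.0] 0.68 [0.3724, -0.2918, 1.3415] 0.926
carton1 [434.0, 317.0] 0.66 [0.1774, -0.3117, 0.3916] 0.927
carton1 [460.0, 109.0] 0.66 [0.7215, -0.3935, 1.3037] 0.953
carton1 [470.0, 152.0] 0.59 [0.5935, -0.4186, -0.562] 0.939
tub1 [199.0, 241.0] 0.79 [0.3646, 0.2972, 0.177] 0.931
tub1 [340.0, 224.0] 0.69 [0.4235, -0.0641, -0.1552] 0.934
tub1 [294.0, 219.0] 0.52 [0.4236, 0.0507, 0.147] 0.918
offcut1 [220.0, 142.0] 0.65 [0.6414, 0.2473, -0.5174] 0.711
offcut1 [248.0, 160.0] 0.47 [0.5873, 0.1616, 4.5551] 0.872
offcut1 [246.0, 225.0] 0.45 [0.3958, 0.2087, 3.1511] 0.164
padlock [480.0, 200.0] 0.65 [0.4739, -0.4293, 0.3339] 0.684
padlock [381.0, 142.0] 0.3 [0.6941, -0.2657, -0.2029] 0.045
```

Emit:
drive_tool --deltas '[[[0.012, -0.034, 0, 0, 0, -0.125, 100], [0.012, -0.035, 0, 0, 0, -0.125, 100], [0.012, -0.034, 0, 0, 0, -0.125, 100], [0.012, -0.035, 0, 0, 0, -0.125, 100], [0.012, -0.034, 0, 0, 0, -0.125, 100], [0.012, -0.035, 0, 0, 0, -0.125, 100], [0.012, -0.034, 0, 0, 0, -0.125, 100], [0.012, -0.035, 0, 0, 0, -0.125, 100]]]'

```text
t: 1.8
tool_pos: [0.2764, 0.2424, 0.2188]
tool_rot: [0.62, 0.784, 0.0, 0.0]
ft_force: [0.8, 0.2, 0.6]
gripper_width: 1.003
```

Emit:
drive_tool --deltas '[[[0.012, -0.034, 0, 0, 0, -0.125, 100], [0.012, -0.035, 0, 0, 0, -0.125, 100], [0.012, -0.034, 0, 0, 0, 0, 100], [0.012, -0.035, 0, 0, 0, 0, 100], [0.012, -0.034, 0, 0, 0, 0, 100], [0.012, -0.035, 0, 0, 0, 0, 100], [0.012, -0.034, 0, 0, 0, 0, 100], [0.012, -0.035, 0, 0, 0, 0, 100]]]'

```text
t: 2.6
tool_pos: [0.3725, -0.0339, 0.2189]
tool_rot: [0.712, 0.702, 0.0, 0.0]
ft_force: [0.1, 0.5, -0.5]
gripper_width: 1.003
```

Emit:
drive_tool --deltas '[[[0.012, -0.034, 0, 0, 0, 0, 100], [0.012, -0.035, 0, 0, 0, 0, 100], [0.012, -0.034, 0, 0, 0, 0, 100], [0.012, -0.035, 0, 0, 0, 0, 100], [0, 0, 0, 0, 0, 0, 100], [0, 0, 0, 0, 0, 0, 100]]]'

```text
t: 3.2
tool_pos: [0.42, -0.1706, 0.2184]
tool_rot: [0.712, 0.702, -0.0, -0.0]
ft_force: [-0.3, 0.1, -0.7]
gripper_width: 1.002
```

```bash
cat >> h.py <<'E'
def phi():
    x,y,z,w=robot.get_obs()["tool_rot"]; a=np.arctan2(2*(y*y)-1,2*x*y); return a
MOD={"case":(box(.156,.258,.086),(0,)),"divider":(box(.138,.24,.005),(0,)),"bin":(box(.128,.128,.07),(0,)),
"carton1":(box(.09,.036,.036),(0,.8,1.57,2.4)),"tub1":(cyl(.025,.03),(0,)),"offcut1":(off(.025),(0,1,2,3,4,5))}
def find(q,c,mc=.3):
    M,ys=MOD[q]
    for d in robot.trace(q,c):
        if d["confidence"]<mc: continue
        print(q,np.round(d["uv"]).tolist(),round(d["confidence"],2),*fit(c,d["pixels"],M,ray(c,d["uv"],M[:,2].max()/2),ys))
E
python3 - <<'E'
from h import *
o=robot.get_obs(); print(o["tool_pos"],phi()); snap("wrist","w1"); p,R,t=P("wrist"); print(-R.T@t,R[2],p["fx"])
find("carton1","wrist"); find("case","wrist")
E
```

```text
[ 0.41995413 -0.1705782   0.21837341] -0.014334893770160914
[ 0.42172431 -0.09435526  0.38385796] [-0.00400916 -0.27081789 -0.96262225] 317.39366289607216
carton1 [287.0, 366.0] 0.93 [0.3747, -0.4719, 1.2857] 0.473
carton1 [315.0, 173.0] 0.89 [0.4172, -0.1692, 1.5309] 0.968
carton1 [150.0, 270.0] 0.8 [0.1971, -0.3049, 0.8045] 0.27
carton1 [428.0, 346.0] 0.73 [0.5788, -0.4209, 2.1677] 0.538
carton1 [280.0, 261.0] 0.71 [0.3716, -0.2901, 1.307] 0.824
case [518.0, 145.0] 0.78 [0.631, -0.1221, -0.0843] 0.818
case [312.0, 170.0] 0.53 [0.4162, -0.261, 0.4536] 0.076
```

View pics/w1.png

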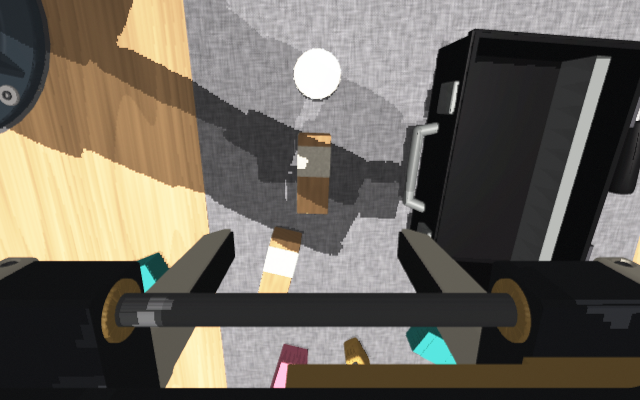

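Emit:
drive_tool --deltas '[[[-0.002, 0.001, -0.03, 0, 0, -0.02, 100], [0, 0, -0.03, 0, 0, 0, 100], [0, 0, -0.03, 0, 0, 0, 100], [0, 0, -0.03, 0, 0, 0, 100], [0, 0, -0.03, 0, 0, 0, 100], [0, 0, -0.03, 0, 0, 0, 100], [0, 0, -0.028, 0, 0, 0, 100], [0, 0, 0, 0, 0, 0, 100]]]'

```text
t: 4.15
tool_pos: [0.4165, -0.1678, 0.0085]
tool_rot: [0.718, 0.696, -0.001, -0.002]
ft_force: [-0.4, -0.2, 0.7]
gripper_width: 1.0
```

Emit:
drive_tool --deltas '[[[0, 0, 0, 0, 0, 0, 10], [0, 0, 0, 0, 0, 0, 10], [0, 0, 0, 0, 0, 0, 10], [0, 0, 0, 0, 0, 0, 10], [0, 0, 0, 0, 0, 0, 10], [0, 0, 0, 0, 0, 0, 10]]]' --newtons 25

```text
t: 4.75
tool_pos: [0.4183, -0.1694, 0.0109]
tool_rot: [0.719, 0.695, 0.0, 0.0]
ft_force: [-0.4, -0.4, 0.0]
gripper_width: 0.527
```

Emit:
drive_tool --deltas '[[[0, 0, 0, 0, 0, 0, 10], [0, 0, 0, 0, 0, 0, 10], [0, 0, 0, 0, 0, 0, 10], [0, 0, 0.03, 0, 0, 0, 10], [0, 0, 0.03, 0, 0, 0, 10], [0, 0, 0.03, 0, 0, 0, 10], [0, 0, 0.03, 0, 0, 0, 10], [0, 0, 0.03, 0, 0, 0, 10]]]'

```text
t: 5.55
tool_pos: [0.4178, -0.1692, 0.1616]
tool_rot: [0.719, 0.695, -0.0, -0.0]
ft_force: [0.1, -0.1, -3.2]
gripper_width: 0.383
```

Emit:
drive_tool --deltas '[[[0.017, -0.007, 0, 0, 0, 0.128, 10], [0.017, -0.007, 0, 0, 0, 0.128, 10], [0.017, -0.007, 0, 0, 0, 0.128, 10], [0.017, -0.007, 0, 0, 0, 0.128, 10], [0.017, -0.007, 0, 0, 0, 0.128, 10], [0.017, -0.007, 0, 0, 0, 0.128, 10], [0.017, -0.007, 0, 0, 0, 0.128, 10], [0.017, -0.007, 0, 0, 0, 0.128, 10]]]'

```text
t: 6.35
tool_pos: [0.5545, -0.2255, 0.16]
tool_rot: [0.283, 0.959, 0.0, -0.001]
ft_force: [-0.2, 0.4, -2.2]
gripper_width: 0.383
```

Emit:
drive_tool --deltas '[[[0.017, -0.007, 0, 0, 0, 0.128, 10], [0.017, -0.007, 0, 0, 0, 0.128, 10], [0.017, -0.007, 0, 0, 0, 0.128, 10], [0.016, -0.006, 0, 0, 0, 0.128, 10], [0, 0, 0, 0, 0, 0, 10], [0, 0, 0, 0, 0, 0, 10]]]'

```text
t: 6.95
tool_pos: [0.6205, -0.252, 0.1598]
tool_rot: [0.036, 0.999, 0.0, -0.001]
ft_force: [-0.4, 0.7, -3.0]
gripper_width: 0.384
```

```bash
python3 - <<'E'
from h import *
o=robot.get_obs(); print(o["tool_pos"],phi()); snap("wrist","w2"); snap("top","t2")
for c in("wrist","top"): print([(d["uv"],d["confidence"]) for d in robot.pinpoint("case",c)])
find("carton1","wrist",.5); find("case","wrist")
E
```

```text
[ 0.62049872 -0.25202195  0.1597811 ] 1.499749397476525
[([390.5, 180.3], 0.78)]
[([374.3, 144.1], 0.65)]
carton1 [318.0, 235.0] 0.87 [0.6529, -0.2539, 2.5164] 0.363
carton1 [143.0, 170.0] 0.78 [0.5937, -0.4187, 2.5868] 0.96
carton1 [170.0, 256.0] 0.51 [0.7312, -0.4387, 2.3818] 0.038
case [446.0, 163.0] 0.83 [0.6114, -0.17, -0.173] 0.731
```

View pics/w2.png

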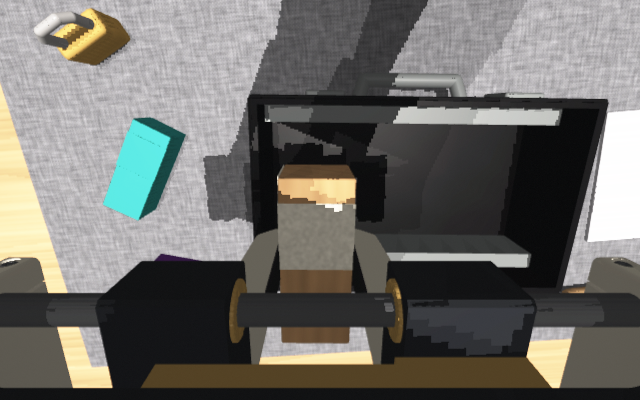

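```bash
python3 - <<'E'
from h import *
for uv,z in [((250,97),.086),((606,100),.086),((565,290),.086),((272,123),.05),((558,124),.05),((388,252),.05),((528,266),.05)]:
    print(uv,ray("wrist",uv,z).round(4))
uv=robot.pinpoint("case","top")[0]["uv"]; print(uv,ray("top",uv,0))
c=cv2.imread("pics/w2.png"); cv2.imwrite("pics/w2c.png",cv2.resize(c[80:300,230:630],None,fx=2,fy=2))
t=cv2.imread("pics/top0.png"); cv2.imwrite("pics/t0c.png",cv2.resize(t[95:190,310:450],None,fx=5.5,fy=5.5,interpolation=cv2.INTER_CUBIC))
E
```

```text
(250, 97) [ 0.5372 -0.2937  0.086 ]
(606, 100) [ 0.5571 -0.0364  0.086 ]
(565, 290) [ 0.7135 -0.0434  0.086 ]
(272, 123) [ 0.5581 -0.2848  0.05  ]
(558, 124) [ 0.5757 -0.0421  0.05  ]
(388, 252) [ 0.6852 -0.1873  0.05  ]
(528, 266) [ 0.7094 -0.0524  0.05  ]
[374.3, 144.1] [ 0.63264004 -0.1681084   0.        ]
```

View pics/t0c.png

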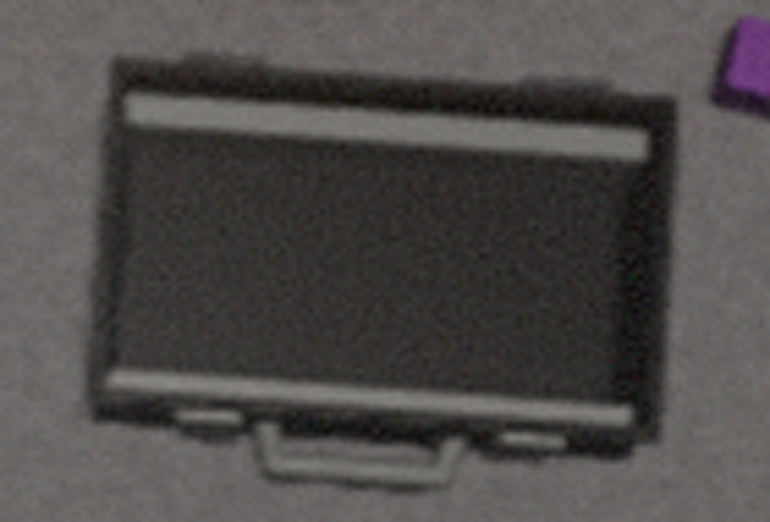

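Emit:
drive_tool --deltas '[[[0, 0.005, -0.024, 0, 0, -0.004, 10], [0, 0, -0.024, 0, 0, 0, 10], [0, 0, -0.024, 0, 0, 0, 10], [0, 0, -0.024, 0, 0, 0, 10], [0, 0, -0.024, 0, 0, 0, 10], [0, 0, -0.014, 0, 0, 0, 10], [0, 0, -0.009, 0, 0, 0, 10], [0, 0, 0, 0, 0, 0, 10]]]'

```text
t: 8.1
tool_pos: [0.6209, -0.2472, 0.017]
tool_rot: [0.036, 0.999, 0.0, -0.0]
ft_force: [0.3, -0.2, -1.9]
gripper_width: 0.384
```

Emit:
drive_tool --deltas '[[[0, 0, 0, 0, 0, 0, 48], [0, 0, 0, 0, 0, 0, 48], [0, 0, 0, 0, 0, 0, 48], [0, 0, 0, 0, 0, 0, 48]]]'

```text
t: 8.5
tool_pos: [0.6215, -0.2475, 0.0184]
tool_rot: [0.036, 0.999, -0.0, 0.001]
ft_force: [0.1, -0.5, -0.5]
gripper_width: 0.481
```

Emit:
drive_tool --deltas '[[[0, 0, 0.02, 0, 0, 0, 48], [0, 0, 0.03, 0, 0, 0, 48], [0, 0, 0.03, 0, 0, 0, 48], [0, 0, 0.03, 0, 0, 0, 60], [0, 0, 0.03, 0, 0, 0, 80], [-0.018, -0.003, 0, 0, 0, -0.125, 90], [-0.018, -0.003, 0, 0, 0, -0.125, 90], [-0.018, -0.003, 0, 0, 0, -0.125, 90]]]'

```text
t: 9.3
tool_pos: [0.5666, -0.2564, 0.1581]
tool_rot: [0.224, 0.975, -0.0, 0.0]
ft_force: [0.3, -1.3, -1.0]
gripper_width: 0.86
```

Emit:
drive_tool --deltas '[[[-0.018, -0.003, 0, 0, 0, -0.125, 90], [-0.018, -0.003, 0, 0, 0, -0.125, 90], [-0.018, -0.003, 0, 0, 0, -0.125, 90], [-0.018, -0.003, 0, 0, 0, -0.125, 90], [-0.018, -0.003, 0, 0, 0, -0.125, 90], [-0.018, -0.003, 0, 0, 0, -0.125, 90], [-0.018, -0.003, 0, 0, 0, -0.125, 90], [-0.018, -0.003, 0, 0, 0, -0.125, 90]]]'

```text
t: 10.1
tool_pos: [0.4225, -0.2805, 0.158]
tool_rot: [0.664, 0.748, 0.0, 0.0]
ft_force: [-0.1, -0.5, 0.3]
gripper_width: 0.897
```

Emit:
drive_tool --deltas '[[[-0.018, -0.003, 0, 0, 0, -0.125, 90], [-0.018, -0.004, 0, 0, 0, -0.125, 90], [-0.016, -0.004, 0, 0, 0, -0.12, 90], [0, 0, 0, 0, 0, 0, 90], [0, 0, 0, 0, 0, 0, 90]]]'

```text
t: 10.6
tool_pos: [0.3715, -0.2916, 0.158]
tool_rot: [0.788, 0.616, 0.0, 0.0]
ft_force: [-0.3, 0.2, 0.4]
gripper_width: 0.899
```

```bash
python3 - <<'E'
from h import *
snap("wrist"); o=robot.get_obs(); print(o["tool_pos"],phi()); find("carton1","wrist",.5)
snap("top"); find("carton1","top",.4)
E
```

```text
[ 0.37177203 -0.2914759   0.15794095] -0.2431547857786186
carton1 [358.0, 346.0] 0.72 [0.3614, -0.5179, 1.2985] 0.479
carton1 [539.0, 248.0] 0.69 [0.5913, -0.4161, 2.5975] 0.729
carton1 [637.0, 225.0] 0.69 [0.7404, -0.4229, 2.9199] 0.934
carton1 [591.0, 71.0] 0.59 [0.6466, -0.2491, -0.0846] 0.968
carton1 [316.0, 185.0] 0.57 [0.3717, -0.2912, 1.3096] 0.969
carton1 [150.0, 238.0] 0.57 [0.1838, -0.3068, 0.3588] 0.707
carton1 [244.0, 225.0] 0.97 [0.4118, 0.1746, 1.7944] 0.941
carton1 [406.0, 148.0] 0.94 [0.6253, -0.2499, 3.0785] 0.932
carton1 [462.0, 110.0] 0.93 [0.7211, -0.3938, 1.3447] 0.869
carton1 [414.0, 239.0] 0.69 [0.3804, -0.2636, 1.3358] 0.606
carton1 [469.0, 154.0] 0.58 [0.5928, -0.4185, -0.5643] 0.909
```

Emit:
drive_tool --deltas '[[[0, 0, -0.03, 0, 0, -0.01, 70], [0, 0, -0.03, 0, 0, 0, 70], [0, 0, -0.03, 0, 0, 0, 70], [0, 0, -0.03, 0, 0, 0, 70], [0, 0, -0.027, 0, 0, 0, 70], [0, 0, 0, 0, 0, 0, 10], [0, 0, 0, 0, 0, 0, 10], [0, 0, 0, 0, 0, 0, 10]]]'

```text
t: 11.6
tool_pos: [0.3719, -0.2919, 0.0119]
tool_rot: [0.791, 0.611, 0.0, 0.001]
ft_force: [-0.5, -0.1, 0.4]
gripper_width: 0.49
```

Emit:
drive_tool --deltas '[[[0, 0, 0, 0, 0, 0, 10], [0, 0, 0, 0, 0, 0, 10], [0, 0, 0, 0, 0, 0, 10], [0, 0, 0.03, 0, 0, 0, 10], [0, 0, 0.03, 0, 0, 0, 10], [0, 0, 0.03, 0, 0, 0, 10], [0, 0, 0.03, 0, 0, 0, 10], [0, 0, 0.03, 0, 0, 0, 10]]]'

```text
t: 12.4
tool_pos: [0.3709, -0.2911, 0.1623]
tool_rot: [0.792, 0.611, 0.0, 0.0]
ft_force: [0.9, 0.1, -2.8]
gripper_width: 0.389
```

Emit:
drive_tool --deltas '[[[0.018, 0.009, 0, 0, 0, 0.125, 10], [0.018, 0.009, 0, 0, 0, 0.125, 10], [0.018, 0.009, 0, 0, 0, 0.125, 10], [0.018, 0.009, 0, 0, 0, 0.125, 10], [0.018, 0.009, 0, 0, 0, 0.125, 10], [0.018, 0.009, 0, 0, 0, 0.125, 10], [0.018, 0.009, 0, 0, 0, 0.125, 10], [0.018, 0.009, 0, 0, 0, 0.125, 10]]]'

```text
t: 13.2
tool_pos: [0.5156, -0.2188, 0.161]
tool_rot: [0.399, 0.917, -0.0, 0.0]
ft_force: [0.5, -1.0, -2.7]
gripper_width: 0.387
```

Emit:
drive_tool --deltas '[[[0.018, 0.009, 0, 0, 0, 0.125, 10], [0.018, 0.009, 0, 0, 0, 0.125, 10], [0.018, 0.009, 0, 0, 0, 0.125, 10], [0.018, 0.009, 0, 0, 0, 0.125, 10], [0.019, 0.008, 0, 0, 0, 0.125, 10], [0.019, 0.007, 0, 0, 0, 0.125, 10], [0, 0, 0, 0, 0, 0, 10], [0, 0, 0, 0, 0, 0, 10]]]'

```text
t: 14.0
tool_pos: [0.6247, -0.1682, 0.1605]
tool_rot: [0.039, 0.999, 0.0, -0.0]
ft_force: [0.3, -0.1, -3.1]
gripper_width: 0.386
```

Emit:
drive_tool --deltas '[[[0, 0, -0.025, 0, 0, 0, 10], [0, 0, -0.025, 0, 0, 0, 10], [0, 0, -0.025, 0, 0, 0, 10], [0, 0, -0.025, 0, 0, 0, 10], [0, 0, -0.025, 0, 0, 0, 10], [0, 0, -0.01, 0, 0, 0, 10], [0, 0, -0.008, 0, 0, 0, 10], [0, 0, 0, 0, 0, 0, 10]]]'

```text
t: 14.8
tool_pos: [0.6249, -0.1685, 0.0176]
tool_rot: [0.039, 0.999, 0.0, -0.0]
ft_force: [0.4, 0.2, -2.6]
gripper_width: 0.384
```

Emit:
drive_tool --deltas '[[[0, 0, 0, 0, 0, 0, 48], [0, 0, 0, 0, 0, 0, 48], [0, 0, 0, 0, 0, 0, 48], [0, 0, 0.03, 0, 0, 0, 48], [0, 0, 0.03, 0, 0, 0, 48], [0, 0, 0.03, 0, 0, 0, 48], [0, 0, 0.03, 0, 0, 0, 80], [0, 0, 0.03, 0, 0, 0, 90]]]'

```text
t: 15.6
tool_pos: [0.6252, -0.1683, 0.1696]
tool_rot: [0.038, 0.999, -0.0, 0.0]
ft_force: [0.2, -0.4, -0.2]
gripper_width: 0.604
```

Emit:
drive_tool --deltas '[[[-0.018, 0.029, 0, 0, 0, -0.105, 90], [-0.018, 0.029, 0, 0, 0, -0.105, 90], [-0.018, 0.029, 0, 0, 0, -0.105, 90], [-0.018, 0.029, 0, 0, 0, -0.105, 90], [-0.018, 0.029, 0, 0, 0, -0.105, 90], [-0.018, 0.029, 0, 0, 0, -0.105, 90], [-0.018, 0.028, 0, 0, 0, -0.105, 90], [-0.018, 0.028, 0, 0, 0, -0.105, 90]]]'

```text
t: 16.4
tool_pos: [0.4805, 0.0627, 0.1683]
tool_rot: [0.444, 0.896, 0.0, 0.001]
ft_force: [0.2, 0.4, -0.1]
gripper_width: 0.904
```

Emit:
drive_tool --deltas '[[[-0.018, 0.028, 0, 0, 0, -0.105, 90], [-0.018, 0.028, 0, 0, 0, -0.105, 90], [-0.017, 0.028, 0, 0, 0, -0.105, 90], [-0.017, 0.028, 0, 0, 0, -0.11, 90], [0, 0, 0, 0, 0, 0, 90], [0, 0, 0, 0, 0, 0, 90]]]'

```text
t: 17.0
tool_pos: [0.4113, 0.1739, 0.1682]
tool_rot: [0.621, 0.784, 0.0, 0.0]
ft_force: [0.3, -1.0, -0.1]
gripper_width: 0.901
```

```bash
python3 - <<'E'
from h import *
snap("wrist"); o=robot.get_obs(); print(o["tool_pos"],phi()); find("carton1","wrist",.4);find("tub1","wrist",.4)
snap("top"); find("carton1","top",.4)
E
```

```text
[0.41159721 0.17345761 0.16806104] 0.23109103965734623
carton1 [316.0, 180.0] 0.88 [0.4118, 0.1761, -1.3411] 0.97
tub1 [297.0, 37.0] 0.97 [0.3658, 0.2969, 0.1857] 0.956
tub1 [280.0, 357.0] 0.88 [0.4222, -0.0638, 0.1717] 0.398
tub1 [300.0, 281.0] 0.76 [0.4234, 0.0503, -0.0426] 0.544
carton1 [472.0, 155.0] 0.75 [0.5937, -0.4191, 2.5799] 0.95
carton1 [370.0, 87.0] 0.73 [0.7826, -0.1553, 1.3609] 0.499
carton1 [372.0, 145.0] 0.72 [0.627, -0.1699, -0.0887] 0.936
carton1 [406.0, 149.0] 0.7 [0.6247, -0.2489, -0.1025] 0.893
carton1 [494.0, 237.0] 0.7 [0.3752, -0.4727, 1.3256] 0.864
carton1 [434.0, 317.0] 0.69 [0.1768, -0.3118, 0.3965] 0.945
carton1 [458.0, 108.0] 0.66 [0.7218, -0.3935, 1.3084] 0.919
carton1 [253.0, 223.0] 0.63 [0.4211, 0.1329, 1.72] 0.398
```

Emit:
drive_tool --deltas '[[[0, 0.002, -0.03, 0, 0, 0, 70], [0, 0, -0.03, 0, 0, 0, 70], [0, 0, -0.03, 0, 0, 0, 70], [0, 0, -0.03, 0, 0, 0, 70], [0, 0, -0.03, 0, 0, 0, 70], [0, 0, -0.007, 0, 0, 0, 60], [0, 0, 0, 0, 0, 0, 10], [0, 0, 0, 0, 0, 0, 10]]]'

```text
t: 18.05
tool_pos: [0.4119, 0.1757, 0.0116]
tool_rot: [0.622, 0.783, 0.001, 0.0]
ft_force: [1.0, 0.6, -0.2]
gripper_width: 0.494
```

Emit:
drive_tool --deltas '[[[0, 0, 0, 0, 0, 0, 10], [0, 0, 0, 0, 0, 0, 10], [0, 0, 0, 0, 0, 0, 10], [0, 0, 0.03, 0, 0, 0, 10], [0, 0, 0.03, 0, 0, 0, 10], [0, 0, 0.03, 0, 0, 0, 10], [0, 0, 0.03, 0, 0, 0, 10], [0, 0, 0.03, 0, 0, 0, 10]]]'

```text
t: 18.85
tool_pos: [0.4109, 0.1756, 0.1625]
tool_rot: [0.622, 0.783, 0.0, 0.0]
ft_force: [0.8, -0.1, -3.1]
gripper_width: 0.384
```

Emit:
drive_tool --deltas '[[[0.018, -0.022, 0, 0, 0, 0.105, 10], [0.018, -0.022, 0, 0, 0, 0.105, 10], [0.018, -0.022, 0, 0, 0, 0.105, 10], [0.018, -0.022, 0, 0, 0, 0.105, 10], [0.018, -0.022, 0, 0, 0, 0.105, 10], [0.018, -0.022, 0, 0, 0, 0.105, 10], [0.018, -0.022, 0, 0, 0, 0.105, 10], [0.018, -0.022, 0, 0, 0, 0.105, 10]]]'

```text
t: 19.65
tool_pos: [0.5556, -0.0013, 0.1611]
tool_rot: [0.246, 0.969, 0.0, 0.0]
ft_force: [0.3, -0.5, -2.7]
gripper_width: 0.385
```

Emit:
drive_tool --deltas '[[[0.019, -0.023, 0, 0, 0, 0.105, 10], [0.019, -0.023, 0, 0, 0, 0.105, 10], [0.019, -0.023, 0, 0, 0, 0.105, 10], [0.019, -0.024, 0, 0, 0, 0.11, 10], [0, 0, 0, 0, 0, 0, 10], [0, 0, 0, 0, 0, 0, 10]]]'

```text
t: 20.25
tool_pos: [0.6308, -0.0935, 0.1606]
tool_rot: [0.039, 0.999, 0.0, -0.0]
ft_force: [-0.9, 1.4, -2.5]
gripper_width: 0.386
```

Emit:
drive_tool --deltas '[[[0, 0, -0.025, 0, 0, 0, 10], [0, 0, -0.025, 0, 0, 0, 10], [0, 0, -0.025, 0, 0, 0, 10], [0, 0, -0.025, 0, 0, 0, 10], [0, 0, -0.025, 0, 0, 0, 10], [0, 0, -0.01, 0, 0, 0, 10], [0, 0, -0.008, 0, 0, 0, 10], [0, 0, 0, 0, 0, 0, 10]]]'

```text
t: 21.05
tool_pos: [0.6309, -0.093, 0.0176]
tool_rot: [0.038, 0.999, 0.0, -0.0]
ft_force: [-0.5, 1.1, -2.8]
gripper_width: 0.385
```

Emit:
drive_tool --deltas '[[[0, 0, 0, 0, 0, 0, 48], [0, 0, 0, 0, 0, 0, 48], [0, 0, 0, 0, 0, 0, 48], [0, 0, 0.03, 0, 0, 0, 48], [0, 0, 0.03, 0, 0, 0, 48], [0, 0, 0.03, 0, 0, 0, 48], [0, 0, 0.03, 0, 0, 0, 48], [0, 0, 0.03, 0, 0, 0, 48]]]'

```text
t: 21.85
tool_pos: [0.6312, -0.0934, 0.1696]
tool_rot: [0.038, 0.999, -0.0, 0.0]
ft_force: [-0.2, -0.1, -0.1]
gripper_width: 0.479
```

Emit:
drive_tool --deltas '[[[-0.003, 0.018, 0, 0, 0, -0.118, 48], [-0.003, 0.018, 0, 0, 0, -0.118, 48], [-0.003, 0.018, 0, 0, 0, -0.118, 48], [-0.003, 0.018, 0, 0, 0, -0.118, 48], [-0.003, 0.018, 0, 0, 0, -0.118, 48], [-0.003, 0.018, 0, 0, 0, -0.118, 48], [-0.003, 0.018, 0, 0, 0, -0.118, 48], [-0.003, 0.018, 0, 0, 0, -0.118, 48]]]'

```text
t: 22.65
tool_pos: [0.6071, 0.0513, 0.1682]
tool_rot: [0.491, 0.871, 0.0, 0.0]
ft_force: [0.3, -0.1, -0.3]
gripper_width: 0.48
```

Emit:
drive_tool --deltas '[[[-0.003, 0.018, 0, 0, 0, -0.118, 48], [-0.003, 0.018, 0, 0, 0, -0.118, 48], [-0.003, 0.018, 0, 0, 0, -0.118, 48], [-0.003, 0.018, 0, 0, 0, -0.118, 48], [-0.003, 0.018, 0, 0, 0, -0.118, 48], [0, 0.018, 0, 0, 0, -0.118, 48], [0, 0, 0, 0, 0, 0, 48], [0, 0, 0, 0, 0, 0, 48]]]'

```text
t: 23.45
tool_pos: [0.5922, 0.1585, 0.168]
tool_rot: [0.76, 0.65, 0.0, 0.0]
ft_force: [0.0, -0.2, 1.0]
gripper_width: 0.477
```

```bash
python3 - <<'E'
from h import *
snap("wrist","w3"); o=robot.get_obs(); print(o["tool_pos"],phi()); find("offcut1","wrist",.3);find("divider","wrist",.3)
snap("top"); find("carton1","top",.4)
E
```

```text
[0.59224751 0.15811132 0.16787233] -0.15536443998184873
offcut1 [345.0, 82.0] 0.86 [0.6414, 0.2473, 5.7401] 0.86
offcut1 [308.0, 176.0] 0.68 [0.586, 0.1615, 4.533] 0.882
divider [357.0, 150.0] 0.78 [0.639, 0.1583, 0.0126] 0.888
carton1 [436.0, 319.0] 0.98 [0.1754, -0.3115, 0.4095] 0.901
carton1 [468.0, 153.0] 0.97 [0.5932, -0.419, -0.6053] 0.897
carton1 [344.0, 144.0] 0.81 [0.6312, -0.0935, 3.0785] 0.916
carton1 [459.0, 109.0] 0.71 [0.7219, -0.3921, 1.3175] 0.96
carton1 [372.0, 144.0] 0.69 [0.6278, -0.1699, 3.0489] 0.921
carton1 [496.0, 237.0] 0.59 [0.3755, -0.4733, 1.2808] 0.941
carton1 [406.0, 146.0] 0.57 [0.6241, -0.25, 3.0302] 0.914
```

View pics/w3.png

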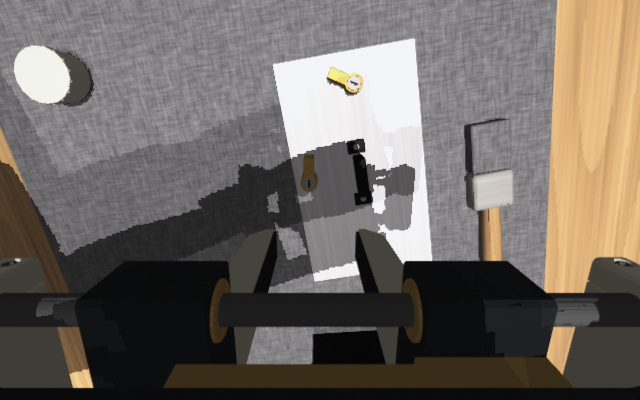

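Emit:
drive_tool --deltas '[[[-0.006, 0.004, -0.02, 0, 0, -0.01, 42], [0, 0, -0.03, 0, 0, 0, 42], [0, 0, -0.03, 0, 0, 0, 42], [0, 0, -0.03, 0, 0, 0, 42], [0, 0, -0.025, 0, 0, 0, 42], [0, 0, -0.015, 0, 0, 0, 42], [0, 0, -0.008, 0, 0, 0, 42], [0, 0, 0, 0, 0, 0, 42]]]'

```text
t: 24.5
tool_pos: [0.5861, 0.1625, 0.0093]
tool_rot: [0.764, 0.645, -0.0, -0.0]
ft_force: [-0.4, 0.0, 0.5]
gripper_width: 0.426
```

Emit:
drive_tool --deltas '[[[0, 0, 0, 0, 0, 0, 0], [0, 0, 0, 0, 0, 0, 0], [0, 0, 0, 0, 0, 0, 0], [0, 0, 0, 0, 0, 0, 0], [0, 0, 0, 0, 0, 0, 0], [0, 0, 0, 0, 0, 0, 0]]]' --newtons 20

```text
t: 25.1
tool_pos: [0.5866, 0.1627, 0.0104]
tool_rot: [0.764, 0.645, 0.0, 0.0]
ft_force: [-0.2, 0.3, 6.4]
gripper_width: 0.178
```

Emit:
drive_tool --deltas '[[[0, 0, 0.02, 0, 0, 0, 0], [0, 0, 0.03, 0, 0, 0, 0], [0, 0, 0.03, 0, 0, 0, 0], [0, 0, 0.03, 0, 0, 0, 0], [0, 0, 0.03, 0, 0, 0, 0], [0, 0, 0, 0, 0, 0, 0]]]'

```text
t: 25.7
tool_pos: [0.588, 0.163, 0.1537]
tool_rot: [0.764, 0.645, 0.003, 0.002]
ft_force: [0.2, -0.5, -0.5]
gripper_width: 0.176
```

Emit:
drive_tool --deltas '[[[-0.012, 0.036, 0, 0, 0, 0, 0], [-0.012, 0.036, 0, 0, 0, 0, 0], [-0.012, 0.036, 0, 0, 0, 0, 0], [-0.012, 0.035, 0, 0, 0, 0, 0], [-0.012, 0.035, 0, 0, 0, 0, 0], [-0.012, 0.035, 0, 0, 0, 0, 0], [-0.012, 0.035, 0, 0, 0, 0, 0], [-0.01, 0.035, 0, 0, 0, 0, 0]]]'

```text
t: 26.5
tool_pos: [0.491, 0.4468, 0.1485]
tool_rot: [0.764, 0.645, -0.001, -0.0]
ft_force: [0.3, 0.8, 0.2]
gripper_width: 0.178
```

Emit:
drive_tool --deltas '[[[0, 0, 0, 0, 0, 0, 0], [0, 0, -0.03, 0, 0, 0, 0], [0, 0, -0.03, 0, 0, 0, 0], [0, 0, -0.03, 0, 0, 0, 0], [0, 0, 0, 0, 0, 0, 0], [0, 0, 0, 0, 0, 0, 35], [0, 0, 0, 0, 0, 0, 35], [0, 0, 0, 0, 0, 0, 35]]]'

```text
t: 27.3
tool_pos: [0.4929, 0.4461, 0.0613]
tool_rot: [0.764, 0.645, 0.001, 0.0]
ft_force: [0.4, 0.1, 0.3]
gripper_width: 0.34
```

Emit:
drive_tool --deltas '[[[0, 0, 0.03, 0, 0, 0, 35], [0, 0, 0.03, 0, 0, 0, 35], [0, 0, 0.04, 0, 0, 0, 42], [0.015, -0.02, 0, 0, 0, 0.12, 42], [0.015, -0.02, 0, 0, 0, 0.12, 42], [0.015, -0.02, 0, 0, 0, 0.12, 42], [0.015, -0.02, 0, 0, 0, 0.12, 42], [0.015, -0.02, 0, 0, 0, 0.12, 42]]]'

```text
t: 28.1
tool_pos: [0.568, 0.3449, 0.161]
tool_rot: [0.537, 0.844, 0.001, 0.0]
ft_force: [0.1, -0.3, -0.3]
gripper_width: 0.419
```

Emit:
drive_tool --deltas '[[[0.015, -0.02, 0, 0, 0, 0.12, 42], [0.015, -0.02, 0, 0, 0, 0.12, 42], [0.015, -0.02, 0, 0, 0, 0.12, 42], [0.015, -0.02, 0, 0, 0, 0.12, 42], [0.013, -0.019, 0, 0, 0, 0.12, 42], [0, 0, 0, 0, 0, 0, 42], [0, 0, 0, 0, 0, 0, 42]]]'

```text
t: 28.8
tool_pos: [0.6402, 0.2467, 0.1604]
tool_rot: [0.268, 0.964, 0.0, 0.0]
ft_force: [0.2, 0.4, -0.1]
gripper_width: 0.417
```

```bash
python3 - <<'E'
from h import *
snap("wrist"); o=robot.get_obs(); print(o["tool_pos"],phi()); find("offcut1","wrist",.3)
snap("top","t3"); find("offcut1","top",.2); find("tub1","top")
E
```

```text
[0.63990041 0.24723194 0.16023779] 1.0297355084565798
offcut1 [317.0, 181.0] 0.93 [0.641, 0.248, -0.5304] 0.798
tub1 [340.0, 221.0] 0.77 [0.4237, -0.0641, -0.0822] 0.945
tub1 [294.0, 220.0] 0.59 [0.4245, 0.0507, 0.0908] 0.924
```

Emit:
drive_tool --deltas '[[[0.001, 0.001, -0.02, 0, 0, 0.01, 42], [0, 0, -0.03, 0, 0, 0, 42], [0, 0, -0.03, 0, 0, 0, 42], [0, 0, -0.03, 0, 0, 0, 42], [0, 0, -0.025, 0, 0, 0, 42], [0, 0, -0.01, 0, 0, 0, 42], [0, 0, -0.006, 0, 0, 0, 42], [0, 0, 0, 0, 0, 0, 42]]]'

```text
t: 29.85
tool_pos: [0.6413, 0.2479, 0.0089]
tool_rot: [0.261, 0.965, 0.0, 0.0]
ft_force: [0.0, 0.4, 0.3]
gripper_width: 0.423
```

Emit:
drive_tool --deltas '[[[0, 0, 0, 0, 0, 0, 0], [0, 0, 0, 0, 0, 0, 0], [0, 0, 0, 0, 0, 0, 0], [0, 0, 0, 0, 0, 0, 0], [0, 0, 0, 0, 0, 0, 0], [0, 0, 0.02, 0, 0, 0, 0], [0, 0, 0.03, 0, 0, 0, 0], [0, 0, 0.03, 0, 0, 0, 0]]]'

```text
t: 30.65
tool_pos: [0.6408, 0.2475, 0.0891]
tool_rot: [0.261, 0.965, -0.0, -0.001]
ft_force: [0.2, 0.7, 0.9]
gripper_width: 0.176
```

Emit:
drive_tool --deltas '[[[0, 0, 0.03, 0, 0, 0, 0], [0, 0, 0.03, 0, 0, 0, 0], [-0.018, 0.025, 0, 0, 0, 0, 0], [-0.018, 0.025, 0, 0, 0, 0, 0], [-0.018, 0.025, 0, 0, 0, 0, 0], [-0.018, 0.025, 0, 0, 0, 0, 0], [-0.018, 0.025, 0, 0, 0, 0, 0], [-0.018, 0.025, 0, 0, 0, 0, 0]]]'

```text
t: 31.45
tool_pos: [0.5322, 0.3985, 0.1485]
tool_rot: [0.261, 0.965, -0.0, -0.0]
ft_force: [0.1, -0.2, -0.1]
gripper_width: 0.179
```

Emit:
drive_tool --deltas '[[[-0.019, 0.025, 0, 0, 0, 0, 0], [-0.019, 0.025, 0, 0, 0, 0, 0], [0, 0, 0, 0, 0, 0, 0], [0, 0, -0.03, 0, 0, 0, 0], [0, 0, -0.03, 0, 0, 0, 0], [0, 0, -0.03, 0, 0, 0, 0], [0, 0, 0, 0, 0, 0, 0]]]'

```text
t: 32.15
tool_pos: [0.4936, 0.4456, 0.0546]
tool_rot: [0.262, 0.965, -0.003, -0.002]
ft_force: [-0.5, -0.3, -0.3]
gripper_width: 0.176
```

Emit:
drive_tool --deltas '[[[0, 0, 0, 0, 0, 0, 35], [0, 0, 0, 0, 0, 0, 35], [0, 0, 0, 0, 0, 0, 35], [0, 0, 0.03, 0, 0, 0, 35], [0, 0, 0.03, 0, 0, 0, 35], [0, 0, 0.04, 0, 0, 0, 45], [0, 0, 0.02, 0, 0, 0, 45], [0, 0, 0, 0, 0, 0, 45]]]'

```text
t: 32.95
tool_pos: [0.4965, 0.4487, 0.1833]
tool_rot: [0.261, 0.965, 0.003, 0.002]
ft_force: [0.1, 0.5, -0.4]
gripper_width: 0.446
```

```bash
python3 - <<'E'
from h import *
snap("wrist","w4"); o=robot.get_obs(); print(o["tool_pos"],phi()); find("offcut1","wrist",.2); find("bin","wrist")
E
```

```text
[0.49574493 0.44808332 0.18070646] 1.0420642075904298
offcut1 [327.0, 174.0] 0.79 [0.494, 0.4629, 3.0973] 0.483
offcut1 [312.0, 180.0] 0.61 [0.4989, 0.4429, 5.73] 0.882
bin [304.0, 181.0] 0.68 [0.4902, 0.4463, -0.0469] 0.907
```

View pics/w4.png

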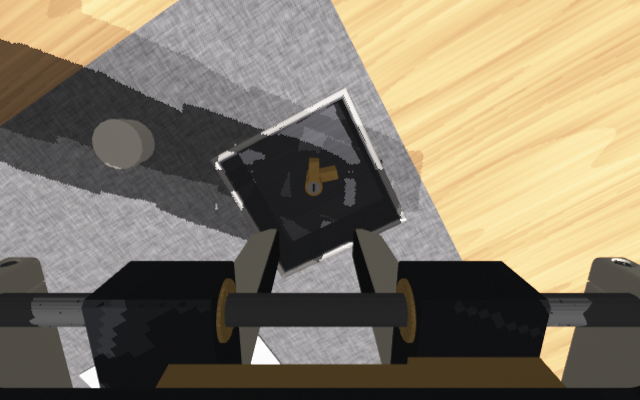

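Emit:
drive_tool --deltas '[[[0.016, -0.032, 0, 0, 0, -0.114, 45], [0.016, -0.032, 0, 0, 0, -0.114, 45], [0.016, -0.032, 0, 0, 0, -0.114, 45], [0.016, -0.032, 0, 0, 0, -0.114, 45], [0.016, -0.032, 0, 0, 0, -0.114, 45], [0.016, -0.032, 0, 0, 0, -0.114, 45], [0.016, -0.032, 0, 0, 0, -0.114, 45], [0.016, -0.032, 0, 0, 0, -0.114, 45]]]'

```text
t: 33.9
tool_pos: [0.623, 0.1901, 0.1771]
tool_rot: [0.661, 0.75, -0.001, -0.001]
ft_force: [-0.6, 0.1, -0.8]
gripper_width: 0.45
```

Emit:
drive_tool --deltas '[[[0.017, -0.032, 0, 0, 0, -0.114, 45], [0, 0, 0, 0, 0, 0, 45], [0, 0, 0, 0, 0, 0, 45]]]'

```text
t: 34.2
tool_pos: [0.6397, 0.1592, 0.1772]
tool_rot: [0.701, 0.713, -0.001, -0.001]
ft_force: [-0.1, 0.5, -0.2]
gripper_width: 0.451
```

```bash
python3 - <<'E'
from h import *
snap("wrist","w5"); o=robot.get_obs(); print(o["tool_pos"],phi()); find("divider","wrist",.3)
for d in robot.pinpoint("divider_grip","wrist"): print(d,ray("wrist",d["uv"],.031))
snap("top"); find("divider","top"); find("offcut1","top",.2)
for d in robot.pinpoint("divider_grip","top"): print(d,ray("top",d["uv"],.031))
c=cv2.imread("pics/w5.png"); cv2.imwrite("pics/w5c.png",cv2.resize(c[20:300,180:480],None,fx=2,fy=2,interpolation=cv2.INTER_CUBIC))
E
```

```text
[0.63948767 0.16002919 0.17751983] 0.017346749313477263
divider [316.0, 156.0] 0.77 [0.6392, 0.1601, 0.0168] 0.915
divider [117.0, 260.0] 0.68 [0.4211, -0.0565, 0.4437] 0.053
{'uv': [318.1, 183.7], 'confidence': 0.69} [0.64264153 0.16042799 0.031     ]
divider [278.0, 145.0] 0.92 [0.6402, 0.0911, 0.0115] 0.486
offcut1 [139.0, 196.0] 0.64 [0.4998, 0.4568, -0.5589] 0.914
offcut1 [275.0, 141.0] 0.58 [0.6922, 0.1197, 4.9528] 0.045
{'uv': [253.8, 138.7], 'confidence': 0.57} [0.64349543 0.15645684 0.031     ]
{'uv': [338.3, 221.5], 'confidence': 0.53} [ 0.42101143 -0.06655318  0.031     ]
```

View pics/w5c.png

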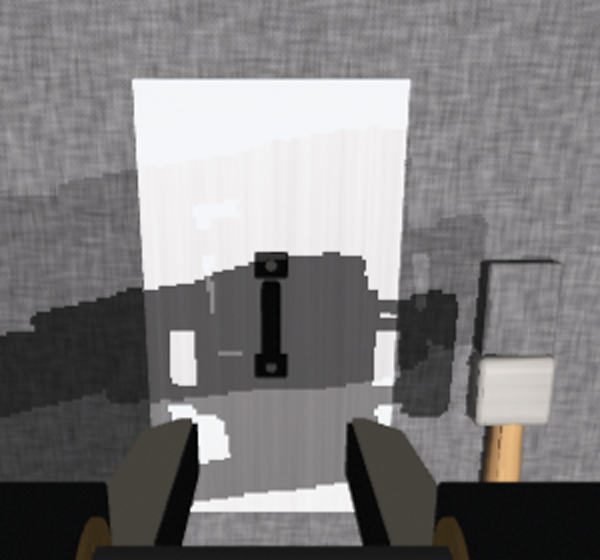

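```bash
python3 - <<'E'
from h import *
for uv,z in [((246.5,60),.005),((385,60),.005),((275.5,275.5),.005),((357,275.5),.005),((315.5,147),.031),((315.5,206),.031)]:
    print(uv,ray("wrist",uv,z).round(4))
E
```

```text
(246.5, 60) [0.5702 0.2785 0.005 ]
(385, 60) [0.7074 0.2808 0.005 ]
(275.5, 275.5) [0.5947 0.04   0.005 ]
(357, 275.5) [0.6921 0.0417 0.005 ]
(315.5, 147) [0.6399 0.197  0.031 ]
(315.5, 206) [0.6409 0.1362 0.031 ]
```

Emit:
drive_tool --deltas '[[[0.001, 0, -0.02, 0, 0, 0, 45], [0, 0, -0.03, 0, 0, 0, 45], [0, 0, -0.03, 0, 0, 0, 45], [0, 0, -0.03, 0, 0, 0, 45], [0, 0, -0.03, 0, 0, 0, 45], [0, 0, -0.018, 0, 0, 0, 45], [0, 0, -0.009, 0, 0, 0, 45], [0, 0, 0, 0, 0, 0, 45]]]'

```text
t: 35.35
tool_pos: [0.6409, 0.1597, 0.0111]
tool_rot: [0.701, 0.713, -0.0, -0.0]
ft_force: [-0.3, -0.5, -0.6]
gripper_width: 0.447
```

Emit:
drive_tool --deltas '[[[0, 0, 0, 0, 0, 0, 0], [0, 0, 0, 0, 0, 0, 0], [0, 0, 0, 0, 0, 0, 0], [0, 0, 0, 0, 0, 0, 0], [0, 0, 0, 0, 0, 0, 0], [0, 0, 0, 0, 0, 0, 0], [0, 0, 0, 0, 0, 0, 0]]]' --newtons 45

```text
t: 36.05
tool_pos: [0.6411, 0.1597, 0.0121]
tool_rot: [0.701, 0.713, -0.0, -0.0]
ft_force: [-3.6, -0.6, 4.9]
gripper_width: 0.104
```

Emit:
drive_tool --deltas '[[[0, 0, 0, 0, 0, 0, 20], [0, 0, 0, 0, 0, 0, 20], [0, 0, -0.0045, 0, 0, 0, 20], [0, 0, 0, 0, 0, 0, 0], [0, 0, 0, 0, 0, 0, 0], [0, 0, 0, 0, 0, 0, 0], [0, 0, 0, 0, 0, 0, 0]]]'

```text
t: 36.75
tool_pos: [0.641, 0.1596, 0.0069]
tool_rot: [0.701, 0.713, -0.0, -0.0]
ft_force: [0.2, 0.0, -2.3]
gripper_width: 0.104
```

Emit:
drive_tool --deltas '[[[0, 0, 0.01, 0, 0, 0, 0], [0, 0, 0.03, 0, 0, 0, 0], [0, 0, 0.03, 0, 0, 0, 0], [0, 0, 0.03, 0, 0, 0, 0], [0, 0, 0.03, 0, 0, 0, 0], [0, 0, 0.02, 0, 0, 0, 0], [0, 0, 0, 0, 0, 0, 0]]]'

```text
t: 37.45
tool_pos: [0.6426, 0.1599, 0.161]
tool_rot: [0.701, 0.713, 0.002, 0.002]
ft_force: [0.6, 0.0, -2.5]
gripper_width: 0.106
```

Emit:
drive_tool --deltas '[[[-0.002, -0.03, 0, 0, 0, -0.01, 0], [-0.002, -0.03, 0, 0, 0, -0.01, 0], [-0.002, -0.03, 0, 0, 0, -0.01, 0], [-0.002, -0.03, 0, 0, 0, -0.01, 0], [-0.002, -0.03, 0, 0, 0, -0.01, 0], [-0.002, -0.03, 0, 0, 0, -0.01, 0], [-0.002, -0.03, 0, 0, 0, -0.01, 0], [-0.002, -0.03, 0, 0, 0, -0.01, 0]]]'

```text
t: 38.25
tool_pos: [0.6244, -0.0814, 0.156]
tool_rot: [0.729, 0.684, -0.0, -0.001]
ft_force: [0.6, 0.5, -2.9]
gripper_width: 0.105
```

Emit:
drive_tool --deltas '[[[0, -0.03, 0, 0, 0, -0.01, 0], [0, -0.03, 0, 0, 0, -0.004, 0], [0, -0.03, 0, 0, 0, 0, 0], [0, 0, 0, 0, 0, 0, 0], [0, 0, 0, 0, 0, 0, 0], [0, 0, 0, 0, 0, 0, 0]]]'

```text
t: 38.85
tool_pos: [0.6249, -0.1694, 0.1565]
tool_rot: [0.734, 0.679, -0.0, -0.001]
ft_force: [-0.0, -0.7, -2.1]
gripper_width: 0.104
```

```bash
python3 - <<'E'
from h import *
snap("wrist","w6"); o=robot.get_obs(); print(o["tool_pos"],phi(),o["wrist_torque"])
for n in [0]:
    z=o["tool_pos"][2]-.0069+.005
    MOD["divider"]=(box(.138,.24,.005,z-.005),(0,)); find("divider","wrist")
snap("top","t6"); find("divider","top"); find("tub1","top")
c=cv2.imread("pics/w6.png"); cv2.imwrite("pics/w6c.png",cv2.resize(c,None,fx=1.25,fy=1.25,interpolation=cv2.INTER_CUBIC))
E
```

```text
[ 0.62502651 -0.1692922   0.15670464] -0.07703789738546134 [-0.04948371  0.07724493 -0.09081843]
divider [315.0, 130.0] 0.57 [0.6341, -0.0604, -0.0771] 0.9
divider [343.0, 127.0] 0.83 [0.6462, -0.0831, 0.5651] 0.207
tub1 [296.0, 221.0] 0.64 [0.4255, 0.051, -0.0841] 0.852
```

View pics/w6c.png

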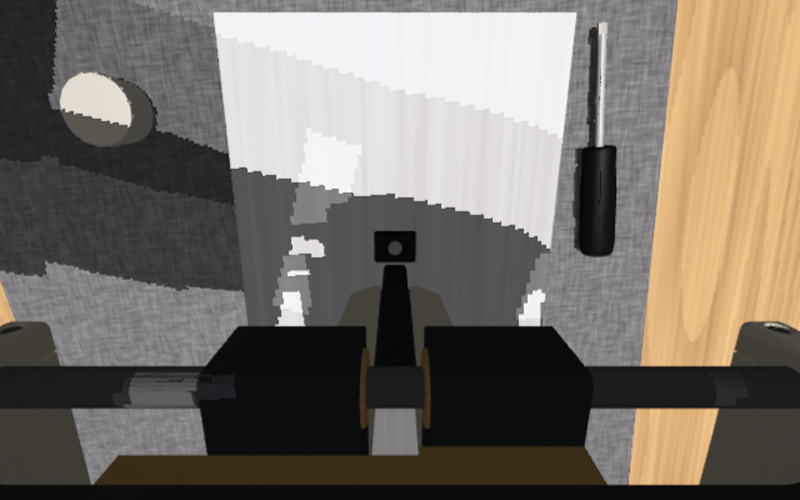

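```bash
python3 - <<'E'
from h import *
f=lambda p:(310+p[0]/5.5-.4,95+p[1]/5.5-.4)
for p in [(115,60),(675,98),(658,445),(95,415)]: print("rim",ray("top",f(p),.086).round(4))
for p in [(125,128),(648,160),(107,370),(630,404)]: print("inner",ray("top",f(p),.05).round(4))
for uv in [(172,10.4),(461.6,10.4)]: print("plate",ray("wrist",uv,.1548).round(4))
for uv in [(195,250),(424,250)]: print("plate",ray("wrist",uv,.1548).round(4))
E
```

```text
rim [ 0.7147 -0.0482  0.086 ]
rim [ 0.6939 -0.3065  0.086 ]
rim [ 0.5324 -0.2937  0.086 ]
rim [ 0.5484 -0.0375  0.086 ]
inner [ 0.6927 -0.0532  0.05  ]
inner [ 0.6746 -0.3021  0.05  ]
inner [ 0.5757 -0.0436  0.05  ]
inner [ 0.5572 -0.2901  0.05  ]
plate [ 0.5677 -0.0459  0.1548]
plate [ 0.7039 -0.0564  0.1548]
plate [ 0.5563 -0.1687  0.1548]
plate [ 0.688  -0.179   0.1548]
```

Emit:
drive_tool --deltas '[[[-0.001, -0.001, -0.02, 0, 0, 0.001, 0], [0, 0, -0.02, 0, 0, 0, 0], [0, 0, -0.015, 0, 0, 0, 0], [0, 0, -0.01, 0, 0, 0, 0], [0, 0, -0.007, 0, 0, 0, 0], [0, 0, -0.005, 0, 0, 0, 0], [0, 0, 0, 0, 0, 0, 0]]]'

```text
t: 39.8
tool_pos: [0.6241, -0.1713, 0.0798]
tool_rot: [0.734, 0.679, -0.0, -0.0]
ft_force: [0.4, 0.1, -2.2]
gripper_width: 0.104
```

Emit:
drive_tool --deltas '[[[0, 0, -0.004, 0, 0, 0, 0], [0, 0, -0.004, 0, 0, 0, 0], [0, 0, -0.004, 0, 0, 0, 0], [0, 0, -0.004, 0, 0, 0, 0], [0, 0, -0.002, 0, 0, 0, 0], [0, 0, 0, 0, 0, 0, 0]]]'

```text
t: 40.4
tool_pos: [0.624, -0.1713, 0.0618]
tool_rot: [0.734, 0.679, -0.0, -0.0]
ft_force: [-0.5, -0.6, -2.0]
gripper_width: 0.106
```

No contact; plate underside is about 55 mm up, clear inside the rim. Lower the last 5 mm.

Emit:
drive_tool --deltas '[[[0, 0, -0.002, 0, 0, 0, 0], [0, 0, -0.001, 0, 0, 0, 0], [0, 0, -0.001, 0, 0, 0, 0], [0, 0, -0.001, 0, 0, 0, 0], [0, 0, 0, 0, 0, 0, 0]]]'

```text
t: 40.9
tool_pos: [0.6241, -0.1714, 0.057]
tool_rot: [0.734, 0.679, -0.0, -0.0]
ft_force: [-0.2, -0.2, -3.0]
gripper_width: 0.102
```

Emit:
drive_tool --deltas '[[[0, 0, -0.001, 0, 0, 0, 0], [0, 0, 0, 0, 0, 0, 0], [0, 0, 0, 0, 0, 0, 35], [0, 0, 0, 0, 0, 0, 35], [0, 0, 0, 0, 0, 0, 35], [0, 0, 0, 0, 0, 0, 35]]]'

```text
t: 41.5
tool_pos: [0.6242, -0.1714, 0.0561]
tool_rot: [0.734, 0.679, 0.0, 0.0]
ft_force: [-0.1, -0.7, 0.5]
gripper_width: 0.341
```

Emit:
drive_tool --deltas '[[[0, 0, 0.01, 0, 0, 0, 35], [0, 0, 0.03, 0, 0, 0, 35], [0, 0, 0.03, 0, 0, 0, 60], [0, 0, 0.03, 0, 0, 0, 90], [-0.01, 0.02, 0.02, 0, 0, 0, 90], [-0.03, 0.02, 0, 0, 0, 0, 90], [-0.03, 0.02, 0, 0, 0, 0, 90], [-0.03, 0.02, 0, 0, 0, 0, 90]]]'

```text
t: 42.3
tool_pos: [0.5231, -0.0907, 0.1769]
tool_rot: [0.734, 0.679, 0.0, 0.0]
ft_force: [-0.2, 0.9, 0.7]
gripper_width: 0.818
```

Emit:
drive_tool --deltas '[[[-0.03, 0.02, 0, 0, 0, 0, 90], [-0.03, 0.015, 0, 0, 0, 0, 90], [-0.03, 0, 0, 0, 0, 0, 90], [0, 0, 0, 0, 0, 0, 90], [0, 0, 0, 0, 0, 0, 90]]]'

```text
t: 42.8
tool_pos: [0.4347, -0.0565, 0.1771]
tool_rot: [0.734, 0.679, 0.001, 0.001]
ft_force: [1.0, -0.5, -0.6]
gripper_width: 0.899
```

```bash
python3 - <<'E'
from h import *
o=robot.get_obs(); print(o["tool_pos"],phi())
snap("wrist"); find("tub1","wrist")
snap("top","t7"); MOD["divider"]=(box(.138,.24,.005,.05),(0,)); find("divider","top"); find("tub1","top"); find("carton1","top",.5)
snap("scene","s7")
c=cv2.imread("pics/t7.png"); cv2.imwrite("pics/t7c.png",np.hstack([cv2.resize(c[95:190,310:450],(580,394),interpolation=cv2.INTER_CUBIC)]))
E
```

```text
[ 0.43465554 -0.05648646  0.17708291] -0.07719297710066272
tub1 [294.0, 69.0] 0.82 [0.4238, 0.0512, 0.1605] 0.951
tub1 [305.0, 190.0] 0.61 [0.4238, -0.0627, 0.1657] 0.929
divider [382.0, 143.0] 0.79 [0.6268, -0.1733, -0.0977] 0.941
tub1 [201.0, 246.0] 0.61 [0.365, 0.2988, 0.0942] 0.861
carton1 [436.0, 315.0] 0.96 [0.1774, -0.3115, 0.3931] 0.918
carton1 [494.0, 238.0] 0.81 [0.3753, -0.4733, 1.2812] 0.944
carton1 [465.0, 110.0] 0.67 [0.7221, -0.3935, 1.3041] 0.952
carton1 [472.0, 152.0] 0.65 [0.5935, -0.419, -0.5641] 0.921
```

View pics/t7c.png

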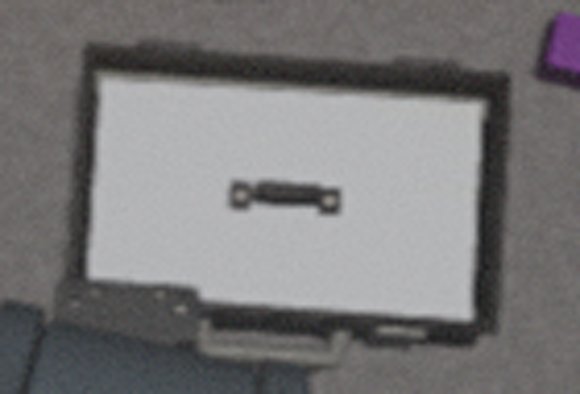

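Emit:
drive_tool --deltas '[[[-0.002, -0.001, 0, 0, 0, 0.131, 85], [-0.002, -0.001, 0, 0, 0, 0.131, 85], [-0.002, -0.001, 0, 0, 0, 0.131, 85], [-0.002, -0.001, 0, 0, 0, 0.131, 85], [-0.002, -0.001, 0, 0, 0, 0.131, 85], [-0.001, -0.001, 0, 0, 0, 0.131, 85], [0, -0.001, 0, 0, 0, 0.131, 85], [0, 0, 0, 0, 0, 0.131, 85]]]' --newtons 20

```text
t: 43.95
tool_pos: [0.4233, -0.0635, 0.176]
tool_rot: [0.293, 0.956, -0.0, -0.0]
ft_force: [0.6, -0.4, -0.8]
gripper_width: 0.851
```

Emit:
drive_tool --deltas '[[[0, 0, 0, 0, 0, 0.131, 85], [0, 0, 0, 0, 0, 0.131, 85], [0, 0, -0.03, 0, 0, 0.131, 85], [0, 0, -0.03, 0, 0, 0.13, 85], [0, 0, -0.03, 0, 0, 0, 85], [0, 0, -0.03, 0, 0, 0, 85], [0, 0, -0.03, 0, 0, 0, 85], [0, 0, -0.02, 0, 0, 0, 85]]]'

```text
t: 44.75
tool_pos: [0.4227, -0.0633, 0.0043]
tool_rot: [0.038, 0.999, 0.0, -0.001]
ft_force: [0.0, 0.5, 0.0]
gripper_width: 0.852
```

Emit:
drive_tool --deltas '[[[0, 0, 0, 0, 0, 0, 20], [0, 0, 0, 0, 0, 0, 20], [0, 0, 0, 0, 0, 0, 20], [0, 0, 0, 0, 0, 0, 20], [0, 0, 0, 0, 0, 0, 20], [0, 0, 0, 0, 0, 0, 20], [0, 0, 0, 0, 0, 0, 20]]]'

```text
t: 45.45
tool_pos: [0.4239, -0.0635, 0.0071]
tool_rot: [0.038, 0.999, -0.0, 0.001]
ft_force: [-1.2, 1.3, 8.4]
gripper_width: 0.536
```

Emit:
drive_tool --deltas '[[[0, 0, 0.03, 0, 0, 0, 20], [0, 0, 0.03, 0, 0, 0, 20], [0, 0, 0.03, 0, 0, 0, 20], [0, 0, 0.03, 0, 0, 0, 20], [0, 0, 0.03, 0, 0, 0, 20], [0.02, -0.022, 0, 0, 0, 0, 20], [0.02, -0.022, 0, 0, 0, 0, 20], [0.02, -0.022, 0, 0, 0, 0, 20]]]'

```text
t: 46.25
tool_pos: [0.4839, -0.1302, 0.1569]
tool_rot: [0.038, 0.999, -0.0, 0.001]
ft_force: [0.8, 1.0, -0.3]
gripper_width: 0.53
```

Emit:
drive_tool --deltas '[[[0.02, -0.022, 0, 0, 0, 0, 20], [0.02, -0.022, 0, 0, 0, 0, 20], [0.02, -0.022, 0, 0, 0, 0, 20], [0.02, -0.022, 0, 0, 0, 0, 20], [0.02, -0.021, 0, 0, 0, 0, 20], [0, 0, 0, 0, 0, 0, 20], [0, 0, 0, 0, 0, 0, 20]]]'

```text
t: 46.95
tool_pos: [0.5828, -0.2383, 0.1559]
tool_rot: [0.039, 0.999, 0.0, -0.0]
ft_force: [-0.7, 0.1, -2.0]
gripper_width: 0.535
```

Emit:
drive_tool --deltas '[[[0, 0, -0.025, 0, 0, 0, 20], [0, 0, -0.025, 0, 0, 0, 20], [0, 0, -0.02, 0, 0, 0, 20], [0, 0, -0.012, 0, 0, 0, 20], [0, 0, -0.006, 0, 0, 0, 20], [0, 0, 0, 0, 0, 0, 20]]]'

```text
t: 47.55
tool_pos: [0.5829, -0.238, 0.0681]
tool_rot: [0.038, 0.999, 0.0, -0.0]
ft_force: [0.9, -0.4, -0.9]
gripper_width: 0.534
```

Emit:
drive_tool --deltas '[[[0, 0, -0.003, 0, 0, 0, 20], [0, 0, -0.0025, 0, 0, 0, 20], [0, 0, 0, 0, 0, 0, 20], [0, 0, 0, 0, 0, 0, 61], [0, 0, 0, 0, 0, 0, 61], [0, 0, 0, 0, 0, 0, 61]]]'

```text
t: 48.15
tool_pos: [0.5833, -0.2384, 0.0629]
tool_rot: [0.038, 0.999, -0.0, 0.0]
ft_force: [-0.4, 0.3, 0.6]
gripper_width: 0.612
```

Emit:
drive_tool --deltas '[[[0, 0, 0.015, 0, 0, 0, 61], [0, 0, 0.03, 0, 0, 0, 61], [0, 0, 0.03, 0, 0, 0, 70], [0, 0, 0.03, 0, 0, 0, 85], [-0.013, 0.024, 0, 0, 0, 0, 85], [-0.013, 0.024, 0, 0, 0, 0, 85], [-0.013, 0.024, 0, 0, 0, 0, 85], [-0.013, 0.024, 0, 0, 0, 0, 85]]]'

```text
t: 48.95
tool_pos: [0.5307, -0.1416, 0.1689]
tool_rot: [0.038, 0.999, -0.0, 0.001]
ft_force: [-0.2, 0.2, 0.1]
gripper_width: 0.846
```

Emit:
drive_tool --deltas '[[[-0.013, 0.024, 0, 0, 0, 0, 85], [-0.013, 0.024, 0, 0, 0, 0, 85], [-0.013, 0.024, 0, 0, 0, 0, 85], [-0.013, 0.024, 0, 0, 0, 0, 85], [-0.013, 0.024, 0, 0, 0, 0, 85], [-0.013, 0.024, 0, 0, 0, 0, 85], [-0.013, 0.024, 0, 0, 0, 0, 85], [-0.013, 0.024, 0, 0, 0, 0, 85]]]'

```text
t: 49.75
tool_pos: [0.4268, 0.0505, 0.1688]
tool_rot: [0.038, 0.999, 0.0, 0.001]
ft_force: [-0.8, 0.6, 0.2]
gripper_width: 0.85
```

Emit:
drive_tool --deltas '[[[0, 0, 0, 0, 0, 0, 85], [0, 0, 0, 0, 0, 0, 85]]]'

```text
t: 49.95
tool_pos: [0.4276, 0.0497, 0.1686]
tool_rot: [0.038, 0.999, -0.0, 0.001]
ft_force: [-0.4, -0.3, -0.5]
gripper_width: 0.847
```

```bash
python3 - <<'E'
from h import *
o=robot.get_obs(); print(o["tool_pos"],phi())
snap("wrist","w8"); find("tub1","wrist")
snap("top","t8"); find("tub1","top"); find("divider","top")
E
```

```text
[0.42759523 0.04974104 0.16856471] 1.4951585403862198
tub1 [319.0, 177.0] 0.67 [0.4241, 0.0509, 0.1962] 0.923
tub1 [571.0, 96.0] 0.57 [0.3661, 0.2961, 0.1771] 0.934
tub1 [408.0, 156.0] 0.7 [0.594, -0.2503, 0.0056] 0.957
tub1 [200.0, 245.0] 0.65 [0.365, 0.2977, 0.093] 0.848
tub1 [382.0, 118.0] 0.4 [0.7127, -0.2571, 1.9616] 0.077
tub1 [373.0, 140.0] 0.32 [0.6713, -0.2345, 0.1412] 0.076
divider [375.0, 142.0] 0.75 [0.6375, -0.1787, -0.0765] 0.873
```

Emit:
drive_tool --deltas '[[[-0.0035, 0.001, -0.03, 0, 0, 0, 85], [0, 0, -0.03, 0, 0, 0, 85], [0, 0, -0.03, 0, 0, 0, 85], [0, 0, -0.03, 0, 0, 0, 85], [0, 0, -0.03, 0, 0, 0, 75], [0, 0, -0.0115, 0, 0, 0, 70], [0, 0, 0, 0, 0, 0, 20], [0, 0, 0, 0, 0, 0, 20]]]'

```text
t: 51.0
tool_pos: [0.4242, 0.0505, 0.0069]
tool_rot: [0.039, 0.999, 0.0, 0.0]
ft_force: [-0.2, 0.2, 1.1]
gripper_width: 0.575
```

Emit:
drive_tool --deltas '[[[0, 0, 0, 0, 0, 0, 20], [0, 0, 0, 0, 0, 0, 20], [0, 0, 0.03, 0, 0, 0, 20], [0, 0, 0.03, 0, 0, 0, 20], [0, 0, 0.03, 0, 0, 0, 20], [0, 0, 0.03, 0, 0, 0, 20], [0, 0, 0.03, 0, 0, 0, 20], [0, 0, 0, 0, 0, 0, 20]]]'

```text
t: 51.8
tool_pos: [0.4255, 0.0507, 0.1599]
tool_rot: [0.038, 0.999, 0.0, 0.003]
ft_force: [0.4, -0.6, -1.5]
gripper_width: 0.534
```

Emit:
drive_tool --deltas '[[[0.021, -0.027, 0, 0, 0, 0, 20], [0.021, -0.027, 0, 0, 0, 0, 20], [0.021, -0.027, 0, 0, 0, 0, 20], [0.021, -0.027, 0, 0, 0, 0, 20], [0.021, -0.027, 0, 0, 0, 0, 20], [0.021, -0.027, 0, 0, 0, 0, 20], [0.021, -0.027, 0, 0, 0, 0, 20], [0.021, -0.027, 0, 0, 0, 0, 20]]]'

```text
t: 52.6
tool_pos: [0.592, -0.1665, 0.1555]
tool_rot: [0.038, 0.999, 0.0, -0.0]
ft_force: [1.2, -0.1, -0.4]
gripper_width: 0.532
```

Emit:
drive_tool --deltas '[[[0.021, -0.027, 0, 0, 0, 0, 20], [0.021, -0.026, 0, 0, 0, 0, 20], [0.021, -0.026, 0, 0, 0, 0, 20], [0, 0, 0, 0, 0, 0, 20], [0, 0, 0, 0, 0, 0, 20]]]'

```text
t: 53.1
tool_pos: [0.6542, -0.2443, 0.1549]
tool_rot: [0.039, 0.999, 0.0, -0.001]
ft_force: [-0.4, 0.1, -0.6]
gripper_width: 0.534
```

Emit:
drive_tool --deltas '[[[0, 0, -0.025, 0, 0, 0, 20], [0, 0, -0.025, 0, 0, 0, 20], [0, 0, -0.02, 0, 0, 0, 20], [0, 0, -0.012, 0, 0, 0, 20], [0, 0, -0.006, 0, 0, 0, 20], [0, 0, 0, 0, 0, 0, 20]]]'

```text
t: 53.7
tool_pos: [0.6544, -0.2439, 0.0679]
tool_rot: [0.038, 0.999, 0.0, -0.0]
ft_force: [-0.3, -0.3, -0.5]
gripper_width: 0.531
```

Emit:
drive_tool --deltas '[[[0, 0, -0.003, 0, 0, 0, 20], [0, 0, -0.0025, 0, 0, 0, 20], [0, 0, 0, 0, 0, 0, 20], [0, 0, 0, 0, 0, 0, 61], [0, 0, 0, 0, 0, 0, 61], [0, 0, 0, 0, 0, 0, 61]]]'

```text
t: 54.3
tool_pos: [0.6548, -0.2444, 0.0629]
tool_rot: [0.038, 0.999, -0.0, 0.0]
ft_force: [-0.1, -0.3, -0.8]
gripper_width: 0.609
```

Emit:
drive_tool --deltas '[[[0, 0, 0.015, 0, 0, 0, 61], [0, 0, 0.03, 0, 0, 0, 61], [0, 0, 0.03, 0, 0, 0, 70], [0, 0, 0.03, 0, 0, 0, 85], [-0.018, 0.034, 0, 0, 0, 0, 85], [-0.018, 0.034, 0, 0, 0, 0, 85], [-0.018, 0.034, 0, 0, 0, 0, 85], [-0.018, 0.034, 0, 0, 0, 0, 85]]]'

```text
t: 55.1
tool_pos: [0.582, -0.1072, 0.169]
tool_rot: [0.039, 0.999, -0.0, 0.001]
ft_force: [0.4, 0.4, 0.7]
gripper_width: 0.853
```

Emit:
drive_tool --deltas '[[[-0.018, 0.034, 0, 0, 0, 0, 85], [-0.018, 0.034, 0, 0, 0, 0, 85], [-0.018, 0.034, 0, 0, 0, 0, 85], [-0.018, 0.034, 0, 0, 0, 0, 85], [-0.018, 0.034, 0, 0, 0, 0, 85], [-0.018, 0.034, 0, 0, 0, 0, 85], [-0.018, 0.034, 0, 0, 0, 0, 85], [-0.018, 0.034, 0, 0, 0, 0, 85]]]'

```text
t: 55.9
tool_pos: [0.4381, 0.1649, 0.1689]
tool_rot: [0.038, 0.999, 0.0, 0.001]
ft_force: [-0.4, 1.5, -0.6]
gripper_width: 0.851
```

Emit:
drive_tool --deltas '[[[-0.018, 0.034, 0, 0, 0, 0, 85], [-0.018, 0.034, 0, 0, 0, 0, 85], [-0.018, 0.034, 0, 0, 0, 0, 85], [-0.018, 0.032, 0, 0, 0, 0, 85], [0, 0, 0, 0, 0, 0, 85], [0, 0, 0, 0, 0, 0, 85]]]'

```text
t: 56.5
tool_pos: [0.3667, 0.298, 0.1685]
tool_rot: [0.037, 0.999, 0.0, 0.001]
ft_force: [1.0, 0.9, -0.5]
gripper_width: 0.85
```

```bash
python3 - <<'E'
from h import *
o=robot.get_obs(); print(o["tool_pos"],phi())
snap("wrist"); find("tub1","wrist")
snap("top","t9"); find("tub1","top"); find("offcut1","top",.2)
E
```

```text
[0.36667565 0.29802197 0.16846806] 1.4958004784016372
tub1 [312.0, 179.0] 0.67 [0.3661, 0.2963, 0.1218] 0.94
tub1 [409.0, 158.0] 0.82 [0.595, -0.2497, -0.1819] 0.949
tub1 [375.0, 144.0] 0.5 [0.6639, -0.201, -0.0392] 0.082
offcut1 [137.0, 192.0] 0.65 [0.4969, 0.4567, 5.3571] 0.566
```

Emit:
drive_tool --deltas '[[[-0.001, -0.0015, -0.03, 0, 0, 0, 85], [0, 0, -0.03, 0, 0, 0, 85], [0, 0, -0.03, 0, 0, 0, 85], [0, 0, -0.03, 0, 0, 0, 85], [0, 0, -0.03, 0, 0, 0, 75], [0, 0, -0.0115, 0, 0, 0, 70], [0, 0, 0, 0, 0, 0, 20], [0, 0, 0, 0, 0, 0, 20]]]'

```text
t: 57.55
tool_pos: [0.3663, 0.2963, 0.007]
tool_rot: [0.039, 0.999, 0.0, 0.0]
ft_force: [-0.9, 1.0, 0.8]
gripper_width: 0.58
```

Emit:
drive_tool --deltas '[[[0, 0, 0, 0, 0, 0, 20], [0, 0, 0, 0, 0, 0, 20], [0, 0, 0.03, 0, 0, 0, 20], [0, 0, 0.03, 0, 0, 0, 20], [0, 0, 0.03, 0, 0, 0, 20], [0, 0, 0.03, 0, 0, 0, 20], [0, 0, 0.03, 0, 0, 0, 20], [0, 0, 0, 0, 0, 0, 20]]]'

```text
t: 58.35
tool_pos: [0.3672, 0.2972, 0.1601]
tool_rot: [0.038, 0.999, 0.002, 0.003]
ft_force: [-0.4, 0.1, -0.8]
gripper_width: 0.534
```

Emit:
drive_tool --deltas '[[[0.02, -0.031, 0, 0, 0, 0, 20], [0.02, -0.031, 0, 0, 0, 0, 20], [0.02, -0.031, 0, 0, 0, 0, 20], [0.02, -0.031, 0, 0, 0, 0, 20], [0.02, -0.031, 0, 0, 0, 0, 20], [0.02, -0.031, 0, 0, 0, 0, 20], [0.02, -0.031, 0, 0, 0, 0, 20], [0.02, -0.031, 0, 0, 0, 0, 20]]]'

```text
t: 59.15
tool_pos: [0.5259, 0.0467, 0.1557]
tool_rot: [0.038, 0.999, 0.0, -0.0]
ft_force: [0.2, 0.7, -0.4]
gripper_width: 0.536
```

Emit:
drive_tool --deltas '[[[0.021, -0.03, 0, 0, 0, 0, 20], [0.021, -0.03, 0, 0, 0, 0, 20], [0.021, -0.03, 0, 0, 0, 0, 20], [0.021, -0.03, 0, 0, 0, 0, 20], [0.021, -0.03, 0, 0, 0, 0, 20], [0, 0, 0, 0, 0, 0, 20], [0, 0, 0, 0, 0, 0, 20]]]'

```text
t: 59.85
tool_pos: [0.6302, -0.1021, 0.1552]
tool_rot: [0.039, 0.999, 0.0, -0.001]
ft_force: [-0.2, -0.2, -1.6]
gripper_width: 0.534
```

Emit:
drive_tool --deltas '[[[0.03, -0.002, 0, 0, 0, 0, 20], [0, 0, -0.025, 0, 0, 0, 20], [0, 0, -0.025, 0, 0, 0, 20], [0, 0, -0.02, 0, 0, 0, 20], [0, 0, -0.012, 0, 0, 0, 20], [0, 0, -0.006, 0, 0, 0, 20], [0, 0, 0, 0, 0, 0, 20]]]'

```text
t: 60.55
tool_pos: [0.6604, -0.1034, 0.0679]
tool_rot: [0.038, 0.999, 0.0, -0.0]
ft_force: [0.2, 0.6, -0.6]
gripper_width: 0.534
```

Emit:
drive_tool --deltas '[[[0, 0, -0.003, 0, 0, 0, 20], [0, 0, -0.0025, 0, 0, 0, 20], [0, 0, 0, 0, 0, 0, 20], [0, 0, 0, 0, 0, 0, 61], [0, 0, 0, 0, 0, 0, 61], [0, 0, 0, 0, 0, 0, 61]]]'

```text
t: 61.15
tool_pos: [0.6608, -0.1039, 0.0629]
tool_rot: [0.038, 0.999, -0.0, 0.0]
ft_force: [0.1, 0.9, 0.1]
gripper_width: 0.608
```

Emit:
drive_tool --deltas '[[[0, 0, 0.015, 0, 0, 0, 61], [0, 0, 0.03, 0, 0, 0, 61], [0, 0, 0.03, 0, 0, 0, 70], [0, 0, 0.03, 0, 0, 0, 85], [-0.025, 0.025, 0.02, 0, 0, 0, 85], [-0.03, 0.03, 0.02, 0, 0, 0, 85], [-0.03, 0.03, 0.02, 0, 0, 0, 85], [-0.03, 0.03, 0.02, 0, 0, 0, 85]]]'

```text
t: 61.95
tool_pos: [0.5444, 0.0121, 0.2495]
tool_rot: [0.039, 0.999, 0.0, 0.001]
ft_force: [0.1, -0.1, 1.1]
gripper_width: 0.85
```

Emit:
drive_tool --deltas '[[[-0.03, 0.03, 0, 0, 0, 0, 85], [-0.03, 0.03, 0, 0, 0, 0, 85], [-0.03, 0.03, 0, 0, 0, 0, 85], [-0.03, 0.03, 0, 0, 0, 0, 85], [-0.01, 0.03, 0, 0, 0, 0, 85], [0, 0.03, 0, 0, 0, 0, 85], [0, 0, 0, 0, 0, 0, 85], [0, 0, 0, 0, 0, 0, 85]]]'

```text
t: 62.75
tool_pos: [0.4156, 0.1913, 0.2484]
tool_rot: [0.038, 0.999, 0.0, 0.0]
ft_force: [0.2, 0.0, 0.8]
gripper_width: 0.848
```

```bash
python3 - <<'E'
from h import *
o=robot.get_obs(); print(o["t"],o["tool_pos"])
MOD["tub1"]=(cyl(.025,.03,.055),(0,)); snap("top","t10"); find("tub1","top"); find("padlock","top") if 0 else None
snap("scene","s10")
a=cv2.imread("pics/t10.png");b=cv2.imread("pics/s10.png")
A=cv2.resize(a[75:200,100:520],(800,238),interpolation=cv2.INTER_CUBIC);B=cv2.resize(b[150:300,160:500],(800,353),interpolation=cv2.INTER_CUBIC)
cv2.imwrite("pics/fin.png",np.vstack([A,B]))
E
```

```text
62.75 [0.41561211 0.19134684 0.24842952]
tub1 [355.0, 128.0] 0.82 [0.6609, -0.1058, -0.0028] 0.92
tub1 [407.0, 131.0] 0.72 [0.6546, -0.2458, 0.0492] 0.903
tub1 [379.0, 146.0] 0.58 [0.628, -0.1943, 0.2033] 0.099
tub1 [409.0, 158.0] 0.56 [0.5829, -0.2404, -0.033] 0.892
```

View pics/fin.png

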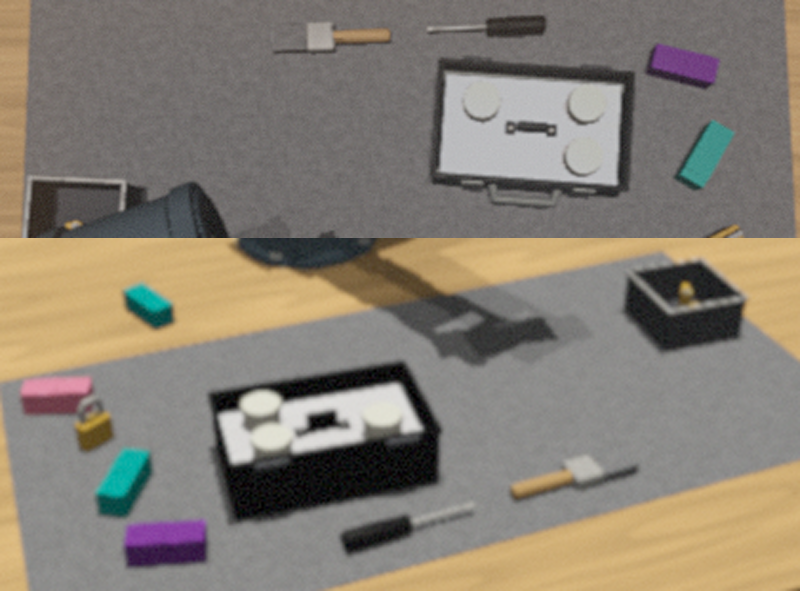

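```bash
python3 -c "
from h import *
print(robot.finish_job())"
```

```text
the job is handed in; nothing more can be done
None
```

I packed the case and handed the job in at about 63 s of the 210 s allowed. No verdict was reported.

- **Cartons:** the three brown cartons lie side by side on the case bottom. I left the pink, purple and turquoise look-alikes alone.
- **Offcuts:** only two were on the divider. Both went into the scrap bin, and the wrist picture shows them there, one resting on the other.
- **Divider:** it went in grip up, and sits on the shoulders. It met no resistance going in, and the top and scene pictures show it flat inside the rim.
- **Tubs:** the three tubs stand on the divider, within about 2 mm of where I aimed.
- **Bystanders:** the padlock, screwdriver and brush look untouched in the last picture.

**Disagreements in the checks:**
- After the first tub went down, the top-camera fit of the divider drifted by about 1 cm. The tub was covering part of it, so I trusted the pictures and the placing pose.
- The network missed the second tub once in the top view but found it in the last one.

I did not measure the divider's tilt or the offcuts' height in the bin; I judged both from the pictures.

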